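# Strip the grinding spindle for a wheel change

## Task

Strip the upright grinding spindle for a wheel change, one part after another from the top: the knurled nut goes into the round steel parts dish, the spacer collar down over the pin of the collar peg on top of the two collars kept there, the clamping flange flat and hub up on the middle of the square cast-iron lapping plate, and the grinding wheel down over the pin of the wooden wheel stand until it lies flat on its seat. The wheel is brittle: keep it level and set it down, never let it fall. Leave everything released and at rest.

Things in the scene. Friction and masses are not known exactly. Their poses are not given: they have to be found in the camera images.
- nut_center (a point): Centre (half-way up) of the loose knurled round clamp nut on top of the spindle: plain steel ring, 29 mm across (30 over the knurl), 20 mm high, bore 16 mm. It is not screwed on: it slips over the last 4 mm of the spindle and lifts straight off. z axis up along its bore.
- collar_center (a point): Centre of the loose spacer collar, second from the top: plain aluminium ring 40 mm across, 18 mm high, bore 16 mm. Slips freely on the spindle. z axis up along its bore. It stands on the flange's hub, which is narrower than it, so fingertips have 9 mm of free height under its edge.
- flange_center (a point): Centre (half-way up, 7.5 mm over its flat underside) of the loose clamping flange, third from the top: dark steel, a disc 54 mm across and 6 mm thick with a hub 30 mm across standing 9 mm higher on it (15 mm in all), bore 16 mm. z axis up, towards the hub. It lies on the wheel, and can be taken by its hub.
- wheel_center (a point): Centre (half-way up) of the loose grinding wheel, lowest on the spindle: pale grey-green abrasive disc 64 mm across, 18 mm thick (18.3 with the paper washer on its upper face), bore 16 mm. z axis up along its bore. Its edge overhangs the spindle's inner flange by 9 mm and nothing stands within 25 mm below its edge.
- spindle: Fixed. Upright grinding spindle on a round cast foot 100 mm across. Origin at the centre of the foot's underside, z up along the spindle. The wheel lies on the inner flange (46 mm across) 50 mm over the origin; above that the spindle is a plain steel rod 13 mm thick, its chamfered tip 106 mm over the origin. Things lift straight off it.
- dish: Fixed. Round, shallow steel parts dish, 116 mm across the rim, 15 mm high, sides flaring; flat floor about 90 mm across, 3 mm over the origin. Origin at the centre of its underside. Destination of the nut.
- collar_peg: Fixed. Collar peg: dark round wooden foot 80 mm across and 8 mm high, on it two aluminium collars 40 mm across, whose top is 38 mm over the origin, and through them an upright steel pin 8.4 mm thick, tapering from 66 mm over the origin to a point 3 mm thick at 78 mm. Origin at the centre of its underside, z up along the pin. Destination of the collar, whose centre is then 47 mm over the origin.
- plate: Fixed. Square cast-iron lapping plate 100 x 100 x 16 mm, dark, its top scored into small squares. Origin at the centre of its underside; the top is 16 mm over it. Destination of the flange, hub up.
- wheel_stand: Fixed. Turned pale wooden wheel stand: foot 90 mm across, round seat 48 mm across whose top is 30 mm over the origin, and an upright wooden pin 9 mm thick, tapering from 56 mm over the origin to a point 3 mm thick at 68 mm. Origin at the centre of its underside, z up along the pin. Destination of the wheel, whose centre is then 39 mm over the origin.

How it is judged (in metres and radians):
On the way, in this order (a step that is already met when the one before it is completed fails the run):
1. the nut lies in the dish (horizontal distance between nut_center and dish below 0.045 m and z of nut_center in the frame of dish between 0 and 0.028 m), for 0.2 s.
2. then the collar sits on the collar peg (horizontal distance between collar_center and collar_peg below 0.008 m and z of collar_center in the frame of collar_peg between 0.044 and 0.051 m), for 0.2 s.
3. then the flange lies flat on the lapping plate (horizontal distance between flange_center and plate below 0.025 m and z of flange_center in the frame of plate between 0.02 and 0.027 m and angle between flange_center's own z axis and vertical below 0.12 rad), for 0.2 s.
4. then the wheel lies flat on the wheel stand (horizontal distance between wheel_center and wheel_stand below 0.008 m and z of wheel_center in the frame of wheel_stand between 0.035 and 0.043 m and angle between wheel_center's own z axis and vertical below 0.12 rad), for 0.2 s.
At the end, for the whole second after the job is handed in: At rest: nut in the dish (under 45 mm off its axis); collar on its pin, down on the two collars (3.5 mm); flange flat, hub up, on the plate, under 25 mm off its centre; wheel on the stand's pin, flat on the seat (4 mm, 0.12 rad). The wheel never fell 40 mm or tipped over 0.6 rad (all of step 1 and all of step 2 and all of step 3 and all of step 4 and linear speed of each of nut, collar, flange, wheel below 0.02 m/s); the robot touches nothing.
It fails at once if the grinding wheel falls: it moves faster than 0.9 m/s (a fall of some 40 mm) with no finger on it (linear speed of wheel above 0.9 m/s and contact force between the fingers and wheel below 0.1 N).
It fails at once if the grinding wheel is tipped by more than 0.6 rad (angle between wheel_center's own z axis and vertical above 0.6 rad).
It also fails if it takes over 120 s, if anything falls off the work surface, if the arm or the gripper's body presses on something with over 40 N, if the wrist force passes 120 N, or if a joint passes its speed limit or range.

## Robot

A 6-joint arm with a two-finger parallel gripper is mounted at the origin on a cart in front of the work surface, level with it; the furniture and walls round the work are solid. World frame = base frame: x ahead of the robot, y to its left, z up, the work surface at z = 0. Lengths are in m, angles in degrees, forces in N, time in s.
With the tool pointing down it reaches from about 0.3 to 0.75 m from the base axis. Payload 8.5 kg.
Tool frame: the origin (TCP) lies between the finger pads; the fingertips stand 19 mm ahead of it and the grasp point (between the pads) is the TCP; z points along the fingers, y is the line along which they close (so a half turn about z gives the same grasp; the last joint's range is limited). The gripper opens to 85 mm and grips with 20 to 120 N. Pads are 22 mm wide; open, the fingers measure 114 mm over their backs; the gripper's body (76 mm by 85 mm) begins 54 mm behind the grasp point. The pads swing forward as they close: fully open they stand 13 mm farther back than shut.
Start: joints at [-88.425, 21.807, 74.336, -0, 83.858, -12.336], TCP at [0.132, -0.534, 0.25] pointing down, gripper open.
Joint ranges: [-178.18, 178.18], [-50.72, 133.34], [12.68, 142.11], [-81.47, 261.47], [9.98, 163.14], [-165.26, 165.26]. Speed limits (degrees/s): [136.94, 136.94, 180, 180, 180, 180].

## Interface

Orientations are given as a 3x3 rotation matrix whose columns are the frame's x, y, z axes.
In Python, from rig import env, optics gives the robot as it stands.
- The arm moves only by the tool arm_command, never from a script. Its argument "commands" is one flat list of numbers, 7 for each row, row after row: the closure, from -1 (fully open) to 1 (shut), so that 0 is half open, then the shift along the tool's x, y, z as a fraction of full scale, then the turn, a rotation vector about the tool's x, y, z as a fraction of full scale. A call has 1 to 12 rows; each row is the pose to reach, as a shift and turn from the pose commanded when the call began, along the tool's axes at that moment; what a row does not reach only later rows make up. Full scale, the value 1, is 500 mm for a shift and 120 degrees for a turn. A row lasts 1/12 s, in which the tool goes at most 41.7 mm and 7.16 degrees, less where a joint would pass 70% of its speed; a pose out of reach is approached as far as the arm can. A call with a number of a shift or a turn outside -1 to 1 is refused whole. A call with a gripper value outside its range is refused whole. The fingers move at their own pace and stop on an object; "newtons" is the grip in N (left out, the last holds). Time passes only in rows, so rows that repeat a pose let the fingers close. It gives the time, the measured TCP pose, the force, the opening and the grip force at its end, in the units of the state.
- env.observe(): the state, without advancing time (a new reading comes with each control period).
- optics.get_image(name): name is "side" or "top" or "wrist"; returns a dict with "image" (420x560x3 uint8, red, green, blue), "intrinsics" (3x3 intrinsics, pixels), "k1" (the pictures are not rectified: a ray, as slopes to the right and down, at radius r is drawn at 1 + k1 r^2 times it, then the intrinsics apply), "origin" and "orientation" of the camera in the world; the wrist camera has in their place "tool_from_camera" (4x4, takes a point from camera to tool coordinates, whose origin is the TCP and whose axes are the flange's). Camera axes: x right, y down, z forward; pixel columns grow to the right and rows downward; lengths in m; the calibration is good to about 2 mm. A picture is of the moment at which its call begins: read the wrist's pose just before it. There is no depth.
- env.close_job(): hands the job in; it is judged then, once.
The state is a dict: "time_s": time; "q": joint angles; "qvel": joint speeds; "joint_efforts": joint torques, N m; "position": TCP position; "tool_rot": TCP orientation; "ft_force": force on the tool from outside, world axes, zero at the start; "wrist_torque": the same for the moment, N m; "grip_width": finger opening in m; "gripper_force": force on a finger pad.
Only numpy, scipy, OpenCV 4.12 (cv2) and the standard library are available. Lean on these libraries where they do the work, as an engineer would, in place of code of your own. Each camera call takes 0.05 s, during which the arm holds its last target. There are 200 camera calls.

## Working session

There is one attempt and no reset: what is moved stays moved. The work goes in short steps, Python scripts to look and compute and a tool call to move; the robot and the scene stay as the last step left them, time stands still between calls to the robot, and variables do not carry over. Pictures are saved under pics/ and viewed, at most 14 in all, crops included, and the job is handed in when it is done.

Besides the shell and the picture viewer there is one more tool, called after ">>>" by a JSON object that holds its "name" and its "arguments", one argument or row to a line. arm_command: Moves the arm, as the interface text tells. Shift numbers are shares of 500 mm and turn numbers shares of 120 degrees, none past 1 either way. Its arguments: {"type":"object","properties":{"commands":{"type":"array","items":{"type":"number"}},"newtons":{"type":"number"}},"required":["commands"]}

```bash
ls; mkdir -p pics; python3 - <<'E'
from rig import env, optics
import cv2,numpy as np
s=env.observe();print({k:np.round(v,3).tolist() for k,v in s.items()})
for n in("side","top"):
    d=optics.get_image(n);cv2.imwrite(f"pics/{n}0.png",d["image"][:,:,::-1]);print({k:np.round(v,4).tolist() for k,v in d.items() if k!="image"})
E
```

```text
pics
{'time_s': 0.0, 'q': [-88.426, 21.841, 74.387, 0.002, 83.858, -12.337], 'qvel': [-0.061, 0.027, 0.06, 0.115, 0.115, 0.022], 'joint_efforts': [0.0, -44.846, -23.127, -0.0, 0.005, 0.0], 'position': [0.132, -0.534, 0.25], 'tool_rot': [[0.971, 0.24, -0.0], [0.24, -0.971, 0.001], [0.0, -0.001, -1.0]], 'ft_force': [0.264, 0.496, 0.087], 'wrist_torque': [-0.031, 0.043, 0.007], 'gripper_force': 0.0, 'grip_width': 0.085}
{'intrinsics': [[418.3237, 0.0, 283.8686], [0.0, 418.3237, 211.3879], [0.0, 0.0, 1.0]], 'k1': 0.0233, 'origin': [0.4638, 0.9491, 0.6982], 'orientation': [[-0.9991, -0.0293, 0.0316], [-0.0425, 0.5399, -0.8407], [0.0076, -0.8412, -0.5406]]}
{'intrinsics': [[425.271, 0.0, 276.6838], [0.0, 425.271, 215.1938], [0.0, 0.0, 1.0]], 'k1': -0.0982, 'origin': [0.3801, -0.0159, 1.1682], 'orientation': [[0.0079, -0.9917, 0.1281], [-1.0, -0.008, -0.0006], [0.0016, -0.1281, -0.9918]]}
```

View pics/top0.png

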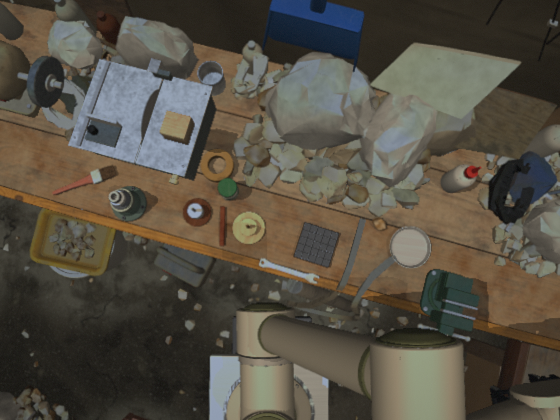

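View pics/side0.png

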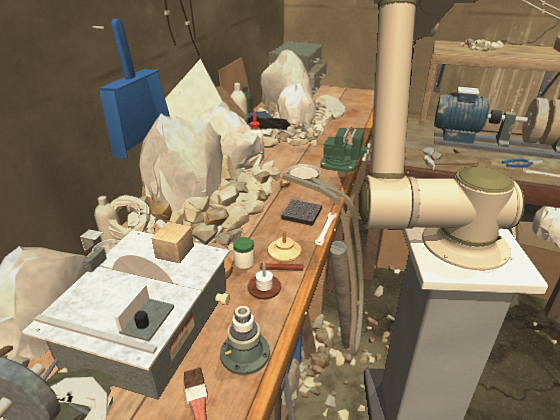

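The top view shows the spindle around (125,203), peg (197,211), stand (248,227), plate (317,244) and dish (409,247). The side view shows the same line: spindle tip (242,313), peg pin (264,265), stand pin (285,240), plate (301,212), dish (302,173).

```bash
cat > h.py <<'E'
from rig import env, optics
import cv2,numpy as np
def cam(n):
    s=env.observe(); d=optics.get_image(n)
    if n=="wrist":
        T=np.array(d["tool_from_camera"]);R=np.array(s["tool_rot"]);p=np.array(s["position"])
        d["origin"]=p+R@T[:3,3]; d["orientation"]=R@T[:3,:3]
    d["s"]=s; return d
def ray(d,uv):
    K=np.array(d["intrinsics"]);x=np.array([(uv[0]-K[0,2])/K[0,0],(uv[1]-K[1,2])/K[1,1]]);y=x.copy()
    for _ in range(10): y=x/(1+d["k1"]*(y@y))
    return np.array(d["orientation"])@np.r_[y,1]
def onplane(d,uv,z):
    o=np.array(d["origin"]);r=ray(d,uv);return o+r*(z-o[2])/r[2]
def proj(d,P):
    c=np.array(d["orientation"]).T@(np.array(P)-d["origin"]);x=c[:2]/c[2];x=x*(1+d["k1"]*(x@x));K=np.array(d["intrinsics"])
    return K[:2,:2]@x+K[:2,2]
def two(d1,a,d2,b):
    r1=ray(d1,a);r2=ray(d2,b);o1=np.array(d1["origin"]);o2=np.array(d2["origin"])
    t=np.linalg.lstsq(np.c_[r1,-r2],o2-o1,rcond=None)[0];p,q=o1+r1*t[0],o2+r2*t[1];return (p+q)/2,np.linalg.norm(p-q)
def save(d,n,crop=None,f=1):
    im=d["image"][:,:,::-1]
    if crop: im=im[crop[1]:crop[3],crop[0]:crop[2]]
    cv2.imwrite(f"pics/{n}.png",cv2.resize(im,None,fx=f,fy=f,interpolation=cv2.INTER_CUBIC))
E
python3 - <<'E'
from h import *
t=cam("top");s=cam("side")
for n,a,b in(("nut top",(121,195),(242,312)),("peg tip",(194,211),(264,264)),("stand tip",(249,227),(285,238)),("plate",(317,244),(301,212)),("dish",(409,247),(302,173))):
    p,e=two(t,a,s,b);print(n,p.round(3),round(e,4))
for n,a,z in(("spindle foot",(128,205),.01),("peg foot",(197,212),.008),("stand",(248,228),.015),("plate",(317,244),.016),("dish",(409,247),.012)):print(n,onplane(t,a,z).round(3))
w=cam("wrist");print(np.round(w["tool_from_camera"],3),w["intrinsics"],w["k1"])
save(t,"topc",(80,160,460,290),2.1)
E
```

```text
nut top [0.565 0.384 0.104] 0.0034
peg tip [0.534 0.2   0.069] 0.0057
stand tip [0.494 0.057 0.041] 0.0003
plate [ 0.452 -0.128  0.005] 0.0002
dish [ 0.448 -0.382  0.007] 0.0057
spindle foot [0.555 0.398 0.01 ]
peg foot [0.537 0.204 0.008]
stand [0.493 0.061 0.015]
plate [ 0.451 -0.127  0.016]
dish [ 0.444 -0.38   0.012]
[[ 0.001 -0.958 -0.288  0.073]
 [ 1.     0.001  0.001 -0.   ]
 [-0.    -0.288  0.958 -0.124]
 [ 0.     0.     0.     1.   ]] [[311.38885804   0.         285.98359501]
 [  0.         311.38885804 209.92590374]
 [  0.           0.           1.        ]] -0.0291560489325153
```

View pics/topc.png

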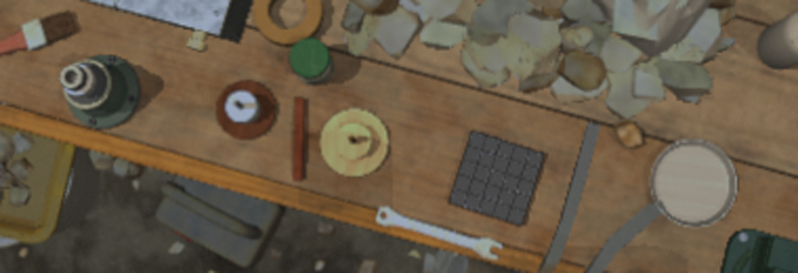

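>>> {"name": "arm_command", "arguments": {
  "commands": [-1,0.49,-0.49,0.05,0,0,0,-1,0.49,-0.49,0.05,0,0,0,-1,0.49,-0.49,0.05,0,0,0,-1,0.49,-0.49,0.05,0,0,0,-1,0.49,-0.49,0.05,0,0,0,-1,0.49,-0.49,0.05,0,0,0,-1,0.49,-0.49,0.05,0,0,0,-1,0.49,-0.49,0.05,0,0,0,-1,0.49,-0.49,0.05,0,0,0,-1,0.49,-0.49,0.05,0,0,0,-1,0.49,-0.49,0.05,0,0,0,-1,0.49,-0.49,0.05,0,0,0]
}}

```text
time_s: 1.25
position: [0.311, -0.2379, 0.2254]
tool_rot: [[0.971, 0.24, 0.0], [0.24, -0.971, -0.0], [-0.0, 0.0, -1.0]]
ft_force: [0.6, 0.2, -0.2]
grip_width: 0.0854
gripper_force: 0.0
```

```bash
cat >> h.py <<'E'
def go(target,yaw=None):
    "shares from the present pose to a world target (tool kept down)"
    s=env.observe();R=np.array(s["tool_rot"]);d=R.T@(np.array(target)-s["position"])/.5
    x=R[:,0];y0=np.degrees(np.arctan2(x[1],x[0]))
    from scipy.spatial.transform import Rotation as Ro
    y1=np.radians(y0 if yaw is None else yaw);c,sn=np.cos(y1),np.sin(y1)
    G=np.array([[c,sn,0],[sn,-c,0],[0,0,-1]]);print("shift",d.round(4),"turn",np.round(Ro.from_matrix(R.T@G).as_rotvec(degrees=True)/120,4),"yaw",y0.round(1),"tilt",np.degrees(np.arccos(-R[2,2])).round(2))
E
python3 - <<'E'
from h import *
print(env.observe()["position"],env.observe()["q"]); go((.49,.06,.24))
t=cam("top");s=cam("side")
print("table corner",two(t,(190,177),s,(228,250)))
E
```

```text
[ 0.3109921  -0.23787294  0.22542922] [-5.48672572e+01  7.14061248e+00  9.94927145e+01 -1.34211794e-02
  7.33419464e+01  2.12453948e+01]
shift [ 0.4906 -0.4924 -0.0294] turn [0.0002 0.     0.    ] yaw 13.9 tilt 0.03
table corner (array([0.61531418, 0.2052513 , 0.11108815]), np.float64(0.004548061299382897))
```

>>> {"name": "arm_command", "arguments": {
  "commands": [-1,0.49,-0.49,-0.03,0,0,0,-1,0.49,-0.49,-0.03,0,0,0,-1,0.49,-0.49,-0.03,0,0,0,-1,0.49,-0.49,-0.03,0,0,0,-1,0.49,-0.49,-0.03,0,0,0,-1,0.49,-0.49,-0.03,0,0,0,-1,0.49,-0.49,-0.03,0,0,0,-1,0.49,-0.49,-0.03,0,0,0,-1,0.49,-0.49,-0.03,0,0,0,-1,0.49,-0.49,-0.03,0,0,0]
}}

```text
time_s: 2.18
position: [0.4914, 0.061, 0.24]
tool_rot: [[0.97, 0.243, 0.0], [0.243, -0.97, 0.0], [0.0, -0.0, -1.0]]
ft_force: [0.3, 0.4, 0.5]
grip_width: 0.0854
gripper_force: 0.0
```

```bash
python3 - <<'E'
from h import *
w=cam("wrist");save(w,"w1",None,1.4);np.save("w1.npy",w,allow_pickle=True);print(w["s"]["position"])
for P in((.493,.061,.068),(.536,.204,.078),(.56,.39,.12)):print(P,proj(w,P))
go((.536,.204,.24));go((.56,.39,.24))
E
```

```text
[0.49144198 0.06104264 0.23998191]
(0.493, 0.061, 0.068) [286.54793674 193.00443455]
(0.536, 0.204, 0.078) [141.47578314 111.50903119]
(0.56, 0.39, 0.12) [-125.01292516   18.78888013]
shift [ 0.1579 -0.2582 -0.0003] turn [-0.      0.0003 -0.    ] yaw 14.0 tilt 0.04
shift [ 2.943e-01 -6.076e-01 -4.000e-04] turn [-0.      0.0003 -0.    ] yaw 14.0 tilt 0.04
```

View pics/w1.png

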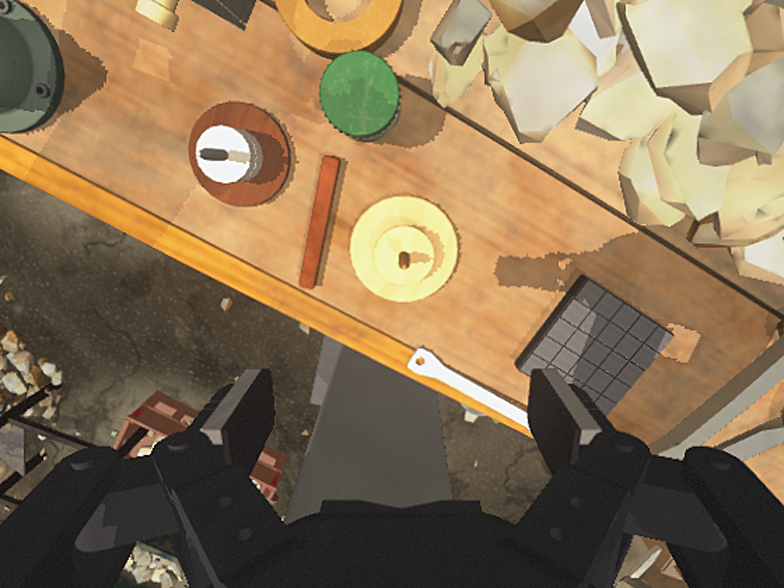

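Wrist view (scaled 1.4): the stand is centred at about (404,248) with its pin at (403,260). The peg is at (240,154) with white collars at (224,154), and the plate is at (595,345). The spindle is left of the frame.

```bash
cat >> h.py <<'E'
def blob(m,seed=None):
    c=cv2.findContours(m.astype(np.uint8)*255,cv2.RETR_EXTERNAL,cv2.CHAIN_APPROX_NONE)[0]
    c=[k for k in c if len(k)>=12]
    c=min(c,key=lambda k:abs(cv2.pointPolygonTest(k,seed,True)) if cv2.pointPolygonTest(k,seed,False)<0 else -cv2.contourArea(k)) if seed else max(c,key=cv2.contourArea)
    return c
def circ(d,c,z):
    "contour -> plane z, least-squares circle"
    P=np.array([onplane(d,k,z)[:2] for k in c.reshape(-1,2)+0.0]);
    if len(P)>60: P=P[cv2.convexHull(c,returnPoints=False).ravel()]
    A=np.c_[2*P,np.ones(len(P))];x=np.linalg.lstsq(A,(P**2).sum(1),rcond=None)[0];r=np.sqrt(x[2]+x[:2]@x[:2])
    e=np.hypot(*(P-x[:2]).T)-r;return x[:2].round(4),"dia",(2*r*1000).round(1),"rms",(e.std()*1000).round(2)
E
python3 - <<'E'
from h import *
w=np.load("w1.npy",allow_pickle=True).item();im=w["image"];h=cv2.cvtColor(im,cv2.COLOR_RGB2HSV).astype(int)
for p in((270,177),(288,187),(289,165),(300,177),(160,110),(150,111),(185,105),(240,200)):print(p,im[p[1],p[0]],h[p[1],p[0]])
# stand foot
m=(abs(h[...,0]-26)<5)&(h[...,2]>100)&(h[...,1]>60)
c=blob(m,(270,177));print("foot",len(c),cv2.boundingRect(c),circ(w,c,.008),circ(w,c,.012))
m=(h[...,1]<40)&(h[...,2]>150);c=blob(m,(150,108));print("collar top",cv2.boundingRect(c),circ(w,c,.038))
# plate
m=(h[...,1]<70)&(h[...,2]<150)
c=blob(cv2.morphologyEx(m.astype(np.uint8),cv2.MORPH_CLOSE,np.ones((5,5))),(430,240));r=cv2.minAreaRect(c);print("plate",r,onplane(w,r[0],.012))
E
```

```text
(270, 177) [244 244 175] [ 30  72 244]
(288, 187) [148 104  57] [ 15 157 148]
(289, 165) [244 245 180] [ 30  68 245]
(300, 177) [244 242 170] [ 29  77 244]
(160, 110) [95 86 76] [16 51 95]
(150, 111) [94 86 77] [16 46 94]
(185, 105) [134 124 110] [ 18  46 134]
(240, 200) [224 170 104] [ 17 137 224]
foot 213 (250, 140, 77, 76) (array([0.4958, 0.0601]), 'dia', np.float64(88.4), 'rms', np.float64(0.15)) (array([0.4965, 0.0603]), 'dia', np.float64(87.4), 'rms', np.float64(0.15))
collar top (140, 89, 39, 42) (array([0.538 , 0.2043]), 'dia', np.float64(39.4), 'rms', np.float64(0.15))
plate ((279.5, 270.0), (559.0, 298.0), 0.0) [0.38153965 0.0419558  0.012     ]
```

>>> {"name": "arm_command", "arguments": {
  "commands": [-1,0.225,-0.43,0,0,0,0,-1,0.225,-0.43,0,0,0,0,-1,0.225,-0.43,0,0,0,0,-1,0.225,-0.43,0,0,0,0,-1,0.225,-0.43,0,0,0,0,-1,0.225,-0.43,0,0,0,0,-1,0.225,-0.43,0,0,0,0,-1,0.225,-0.43,0,0,0,0]
}}

```text
time_s: 2.9
position: [0.548, 0.2945, 0.2396]
tool_rot: [[0.971, 0.24, -0.001], [0.24, -0.971, -0.001], [-0.001, 0.0, -1.0]]
ft_force: [0.3, -0.7, -0.0]
grip_width: 0.0854
gripper_force: 0.0
```

```bash
python3 - <<'E'
from h import *
w=cam("wrist");save(w,"w2",None,1.4);np.save("w2.npy",w,allow_pickle=True);print(w["s"]["position"])
E
```

```text
[0.54802976 0.29454647 0.23958748]
```

View pics/w2.png

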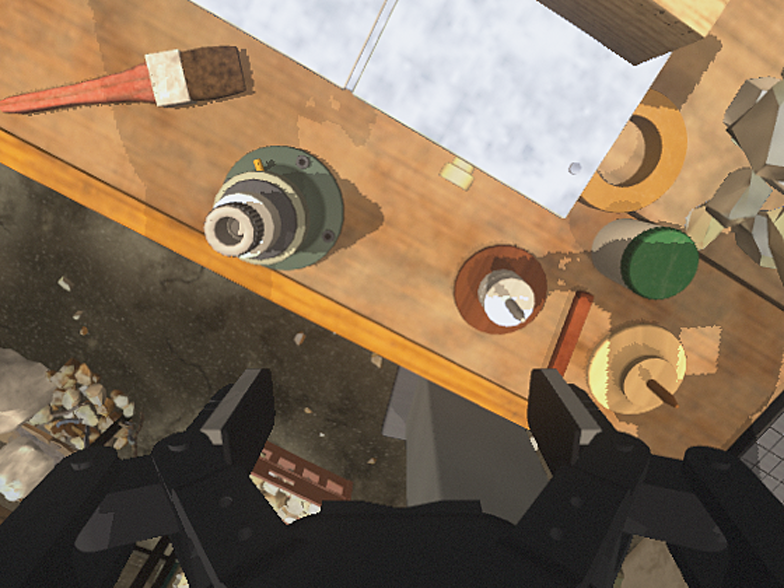

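The spindle's nut top is at about (232,232) scaled, i.e. (166,166) in raw pixels. The foot is at (285,208) and the peg collars are at (508,298).

```bash
python3 - <<'E'
from h import *
w=np.load("w2.npy",allow_pickle=True).item();im=w["image"];h=cv2.cvtColor(im,cv2.COLOR_RGB2HSV).astype(int)
print("nut",onplane(w,(166,165.7),.121), "foot",onplane(w,(204,149),.008))
go((.562,.392,.22))
E
```

```text
nut [0.5605938  0.39460116 0.121     ] foot [0.56249667 0.39348255 0.008     ]
shift [ 0.0744 -0.1844  0.0396] turn [0.0003 0.0005 0.    ] yaw 13.8 tilt 0.07
```

>>> {"name": "arm_command", "arguments": {
  "commands": [-1,0.075,-0.186,0.04,0,0,0,-1,0.075,-0.186,0.04,0,0,0,-1,0.075,-0.186,0.04,0,0,0,-1,0.075,-0.186,0.04,0,0,0,-1,0.075,-0.186,0.04,0,0,0]
}}

```text
time_s: 3.37
position: [0.5621, 0.3929, 0.2199]
tool_rot: [[0.971, 0.239, -0.001], [0.239, -0.971, -0.001], [-0.001, 0.001, -1.0]]
ft_force: [0.2, -0.1, 0.8]
grip_width: 0.0852
gripper_force: 0.0
```

```bash
python3 - <<'E'
from h import *
w=cam("wrist");save(w,"w3",None,1.4);np.save("w3.npy",w,allow_pickle=True);print(w["s"]["position"],w["s"]["q"])
E
```

```text
[0.56213115 0.39292251 0.21994265] [ 2.50982041e+01  3.71393489e+01  5.23415014e+01 -2.79079400e-02
  9.05849100e+01  1.01261239e+02]
```

View pics/w3.png

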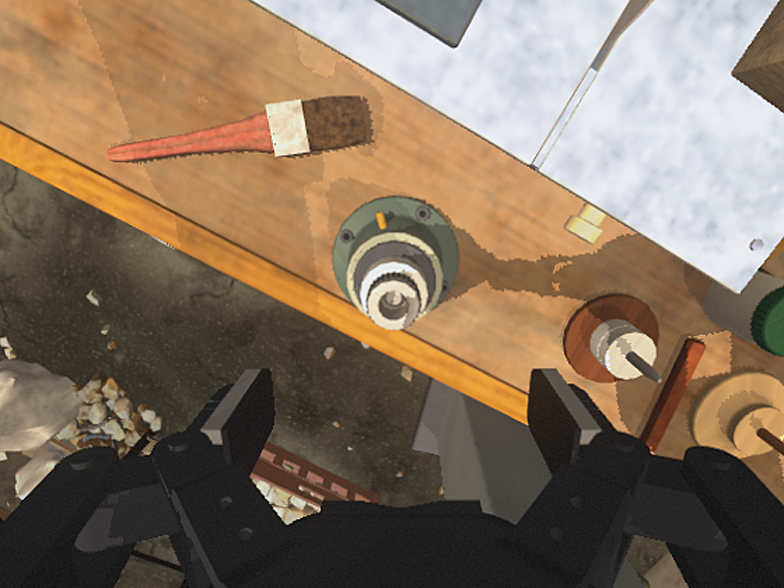

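The nut's top face is at about (393,302) scaled, nearly under the gripper; the foot centre is at about (396,255).

```bash
python3 - <<'E'
from h import *
w=np.load("w3.npy",allow_pickle=True).item();im=w["image"];h=cv2.cvtColor(im,cv2.COLOR_RGB2HSV).astype(int)
cr=im[190:245,240:325];g=cv2.cvtColor(im,cv2.COLOR_RGB2GRAY)
for r in range(200,238,2):print(r,*(f"{v:3d}" for v in g[r,256:306:2]))
print("nut",onplane(w,(280.7,215.7),.121))
# foot top: green, hull
m=(abs(h[...,0]-70)<25)&(h[...,1]>30)&(h[...,2]<150);c=blob(m,(255,160));print(cv2.boundingRect(c),circ(w,c,.01))
go((.562,.393,.122))
E
```

```text
200 102 111 238 236 239 197  96  64  93  80  93 108 168 154 102  78  87  84  45  59 203 218 220 193  84
202  98 185 240 236 235 122  90  88 194 223 226 233 228 230 229 224 196 118  94  54 100 209 217 224 129
204  99 210 237 241 154  67 100 216 232 226 228 227 226 226 224 225 226 230 129  82  66 187 219 219 157
206 102 228 237 242  42 143 238 232 228 225 227 225 223 223 221 221 222 224 232 167  70  92 225 218 186
208 102 242 237 206  99 243 230 226 225 226 177 179 157 195 208 221 226 225 225 228 181  46 198 219 209
210  98 245 241 147 161 232 213 227 227 139 118 152 150 192 227 130 207 226 226 226 209  57 186 220 227
212  94 239 244  94 230 229 229 231 113  84 139 149 149 207 195 165  77 152 169 197 184 104 157 222 206
214 106 220 241  95 235 224 224 200  92  98 131 144 140 202 198 158  87 107 150 158 170 142 100 225 183
216 175 192 243 169 225 224 227 148  80 116  88 127 157 215 188  80 136  98 132 148 167 166 119 227 156
218 217 172 244 126 227 224 228 124  77 106 126 100  90  84  88 101 134 108 125 154 170 170 100 231  89
220 196 210 233 179 229 225 227 168  79  80  83 113 115 112 
[... 387 characters left out ...]
 221 223 228 219 162 153 155 192 236 224 150 161 156 158 183 170 166 160
230 167 166 168 172 168 141 213 225 223 225 227 228 232 229 226 224 198 152 159 141 156 164 163 165 167
232 158 159 164 169 167 170 170 181 224 224 220 219 220 220 222 227 142 152 135 149 157 160 159 160 163
234 160 157 156 159 162 162 165 168 158 184 221 223 223 223 227 186 156 151 159 159 160 156 159 160 161
236 165 166 159 156 155 158 161 159 162 163 160 161 161 160 164 132  81 115 151 157 161 159 158 158 161
nut [0.56263262 0.39718275 0.121     ]
(267, 150, 5, 13) (array([0.5909, 0.4143]), 'dia', np.float64(13.0), 'rms', np.float64(0.64))
shift [-0.0002 -0.0013  0.1972] turn [0.0003 0.0001 0.    ] yaw 13.8 tilt 0.03
```

>>> {"name": "arm_command", "arguments": {
  "commands": [-0.6,0,-0.0085,0.1,0,0,0,-0.4,0,-0.0085,0.15,0,0,0,-0.2,0,-0.0085,0.195,0,0,0,0,0,-0.0085,0.195,0,0,0,0,0,-0.0085,0.195,0,0,0,0,0,-0.0085,0.195,0,0,0],
  "newtons": 40
}}

```text
time_s: 3.92
position: [0.5619, 0.3979, 0.1256]
tool_rot: [[0.971, 0.239, 0.003], [0.239, -0.971, 0.002], [0.004, -0.001, -1.0]]
ft_force: [-0.7, -1.0, 0.8]
grip_width: 0.0426
gripper_force: 0.0
```

```bash
python3 - <<'E'
from h import *
w=cam("wrist");save(w,"w4",(100,100,470,400),2);print(w["s"]["position"],w["s"]["grip_width"])
for P in((.561,.397,.121),): print(proj(w,P))
E
```

```text
[0.5618573  0.39794305 0.12557146] 0.04263462956588957
[287.85467336 283.20923753]
```

View pics/w4.png

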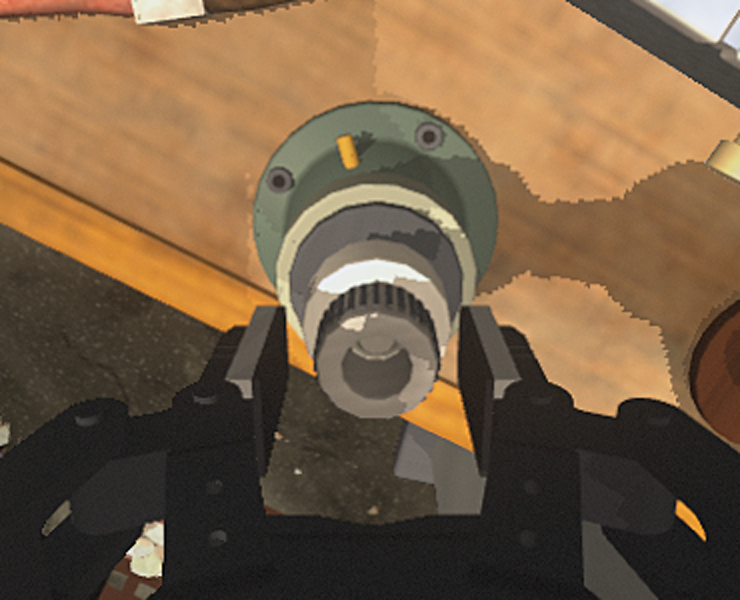

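The nut (crop (378,355)) lies midway between the pads (280 and 468), so I close and lift.

>>> {"name": "arm_command", "arguments": {
  "commands": [1,0,0,0,0,0,0,1,0,0,0,0,0,0,1,0,0,0,0,0,0,1,0,0,0,0,0,0,1,0,0,0,0,0,0],
  "newtons": 40
}}

```text
time_s: 4.38
position: [0.5614, 0.3987, 0.1254]
tool_rot: [[0.971, 0.24, 0.004], [0.24, -0.971, 0.001], [0.004, -0.0, -1.0]]
ft_force: [-0.4, -2.2, 6.3]
grip_width: 0.0272
gripper_force: 39.2
```

>>> {"name": "arm_command", "arguments": {
  "commands": [1,0,0,-0.02,0,0,0,1,0,0,-0.06,0,0,0,1,0,0,-0.12,0,0,0,1,0,0,-0.2,0,0,0,1,0,0,-0.2,0,0,0,1,0,0,-0.2,0,0,0]
}}

```text
time_s: 4.88
position: [0.5611, 0.3991, 0.2267]
tool_rot: [[0.971, 0.241, 0.006], [0.241, -0.971, 0.003], [0.006, -0.001, -1.0]]
ft_force: [-0.4, -0.3, -2.4]
grip_width: 0.0273
gripper_force: 39.5
```

```bash
python3 - <<'E'
from h import *
w=cam("wrist");save(w,"w5",(130,50,460,380),1.8);np.save("w5.npy",w,allow_pickle=True);print(w["s"]["position"],w["s"]["ft_force"])
go((.446,-.381,.2))
E
```

```text
[0.56112318 0.39913887 0.22669836] [-0.44906341 -0.34936573 -2.42990833]
shift [-0.5976  1.4587  0.0465] turn [-0.0002 -0.001   0.    ] yaw 13.9 tilt 0.12
```

View pics/w5.png

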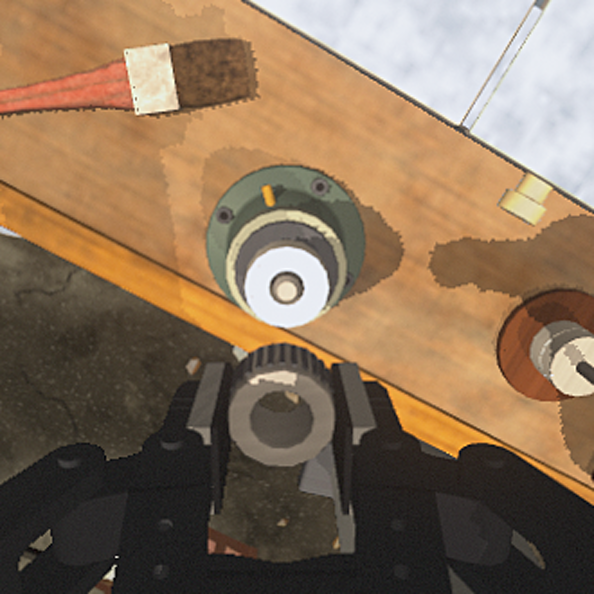

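The nut is in the grip, and the collar is uncovered at crop (286,287), i.e. raw (289,209). I carry the nut to the dish.

>>> {"name": "arm_command", "arguments": {
  "commands": [1,-0.3,0.73,0,0,0,0,1,-0.3,0.73,0,0,0,0,1,-0.3,0.73,0,0,0,0,1,-0.3,0.73,0,0,0,0,1,-0.3,0.73,0,0,0,0,1,-0.3,0.73,0,0,0,0,1,-0.3,0.73,0,0,0,0,1,-0.3,0.73,0,0,0,0,1,-0.3,0.73,0,0,0,0,1,-0.3,0.73,0,0,0,0]
}}

```text
time_s: 5.77
position: [0.5014, 0.0049, 0.222]
tool_rot: [[0.971, 0.238, -0.002], [0.238, -0.971, -0.0], [-0.003, -0.0, -1.0]]
ft_force: [0.4, -0.0, 0.1]
grip_width: 0.0273
gripper_force: 39.6
```

>>> {"name": "arm_command", "arguments": {
  "commands": [1,-0.3,0.73,0,0,0,0,1,-0.3,0.73,0,0,0,0,1,-0.3,0.73,0,0,0,0,1,-0.3,0.73,0,0,0,0,1,-0.3,0.73,0,0,0,0,1,-0.3,0.73,0,0,0,0,1,-0.3,0.73,0,0,0,0,1,-0.3,0.73,0,0,0,0,1,-0.3,0.73,0,0,0,0,1,-0.3,0.73,0,0,0,0,1,-0.3,0.73,0,0,0,0]
}}

```text
time_s: 6.68
position: [0.4433, -0.3857, 0.221]
tool_rot: [[0.972, 0.236, -0.002], [0.236, -0.972, 0.001], [-0.001, -0.002, -1.0]]
ft_force: [-0.2, 1.0, 0.5]
grip_width: 0.0272
gripper_force: 39.6
```

```bash
python3 - <<'E'
from h import *
s=env.observe();print(s["position"],s["q"].round(1) if hasattr(s["q"],"round") else s["q"],s["grip_width"])
w=np.load("w5.npy",allow_pickle=True).item();h=cv2.cvtColor(w["image"],cv2.COLOR_RGB2HSV).astype(int)
m=(h[...,1]<40)&(h[...,2]>190);c=blob(m,(275,212));print("collar",cv2.boundingRect(c),circ(w,c,.1013))
print("tip",onplane(w,(288.9,211),.106))
w=cam("wrist");np.save("w6.npy",w,allow_pickle=True);h=cv2.cvtColor(w["image"],cv2.COLOR_RGB2HSV).astype(int);save(w,"w6",None,1)
print(proj(w,(.446,-.381,.012)));go((.446,-.381,.03))
E
```

```text
[ 0.44333801 -0.38566391  0.22095207] [-52.5  26.9  70.9  -0.   82.3  23.8] 0.027236793744317877
collar (266, 187, 47, 45) (array([0.5609, 0.3969]), 'dia', np.float64(39.0), 'rms', np.float64(0.15))
tip [0.5611198 0.3969525 0.106    ]
[282.79751173 182.7234724 ]
shift [ 0.0057 -0.0025  0.3824] turn [-0.0013  0.0006 -0.    ] yaw 13.7 tilt 0.17
```

View pics/w6.png

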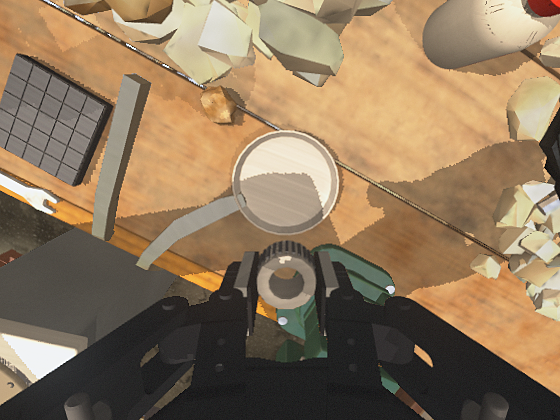

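The nut hangs straight, and the dish is centred at (286,183). The vise sits just off the lower right at (325,250), so I check its height before going down.

```bash
python3 - <<'E'
from h import *
w=np.load("w6.npy",allow_pickle=True).item()
print("dish",onplane(w,(286,183),.013))
t=cam("top");s=cam("side");save(s,"s2",(300,100,420,200),5);
for z in(.05,.09,.12):print(z,[onplane(w,p,z)[:2].round(3).tolist() for p in((322,247),(395,288))])
E
```

```text
dish [ 0.44673357 -0.38440974  0.013     ]
0.05 [[0.398, -0.434], [0.371, -0.524]]
0.09 [[0.414, -0.425], [0.39, -0.503]]
0.12 [[0.426, -0.419], [0.405, -0.487]]
```

View pics/s2.png

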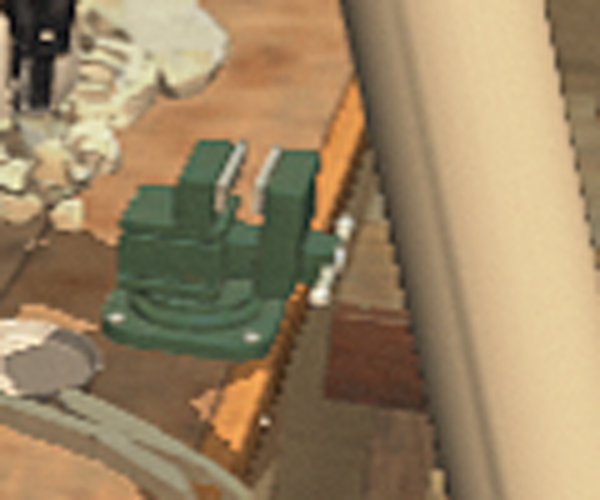

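The vise base by the dish is low, and its tall jaws stand farther off. I set the nut down about 15 mm to the side away from it.

>>> {"name": "arm_command", "arguments": {
  "commands": [1,0.033,-0.02,0.08,0,0,0,1,0.033,-0.02,0.15,0,0,0,1,0.033,-0.02,0.22,0,0,0,1,0.033,-0.02,0.29,0,0,0,1,0.033,-0.02,0.34,0,0,0,1,0.033,-0.02,0.37,0,0,0,1,0.033,-0.02,0.375,0,0,0,1,0.033,-0.02,0.375,0,0,0]
}}

```text
time_s: 7.5
position: [0.4587, -0.3669, 0.035]
tool_rot: [[0.97, 0.242, -0.001], [0.242, -0.97, 0.001], [-0.001, -0.002, -1.0]]
ft_force: [0.0, -0.3, 0.4]
grip_width: 0.027
gripper_force: 39.7
```

Release, rise, and start back.

>>> {"name": "arm_command", "arguments": {
  "commands": [0.2,0,0,0,0,0,0,0.1,0,0,0,0,0,0,0.1,0,0,0,0,0,0,0.1,0,0,0,0,0,0,0.1,0,0,-0.07,0,0,0,0.1,0,0,-0.15,0,0,0,0.1,0,0,-0.23,0,0,0,0.1,0,0,-0.31,0,0,0,0.1,0,0,-0.38,0,0,0,0.1,0,0,-0.38,0,0,0]
}}

```text
time_s: 8.33
position: [0.4599, -0.3698, 0.2335]
tool_rot: [[0.971, 0.24, 0.009], [0.241, -0.971, -0.011], [0.006, 0.013, -1.0]]
ft_force: [0.4, -0.2, 0.3]
grip_width: 0.0383
gripper_force: 0.0
```

```bash
python3 - <<'E'
from h import *
w=cam("wrist");h=cv2.cvtColor(w["image"],cv2.COLOR_RGB2HSV).astype(int);save(w,"w7",(200,100,400,260),3);print(w["s"]["position"],w["s"]["grip_width"])
print("expect nut",proj(w,(.4587,-.367,.023)));go((.561,.397,.22))
E
```

```text
[ 0.45985562 -0.36981511  0.23349706] 0.0382636903867003
expect nut [280.87507355 187.5815583 ]
shift [ 0.566  -1.4384  0.0103] turn [ 0.0037 -0.0018 -0.    ] yaw 13.9 tilt 0.49
```

View pics/w7.png

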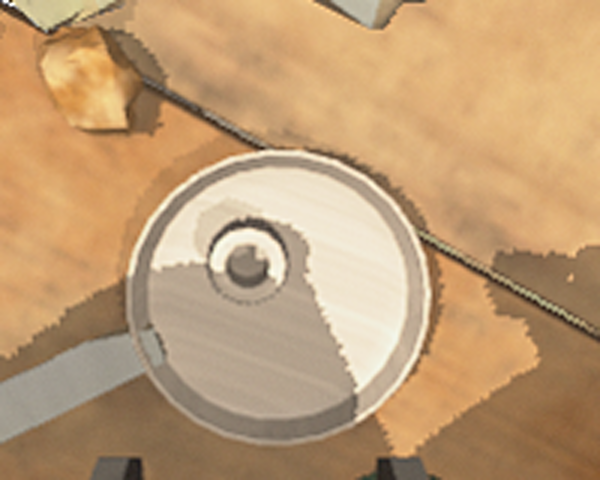

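The nut is standing in the dish, near its centre (crop (248,260)). I return to the spindle.

>>> {"name": "arm_command", "arguments": {
  "commands": [-0.2,0.283,-0.72,0,0,0,0,-0.2,0.283,-0.72,0,0,0,0,-0.2,0.283,-0.72,0,0,0,0,-0.2,0.283,-0.72,0,0,0,0,-0.2,0.283,-0.72,0,0,0,0,-0.2,0.283,-0.72,0,0,0,0,-0.2,0.283,-0.72,0,0,0,0,-0.2,0.283,-0.72,0,0,0,0,-0.2,0.283,-0.72,0,0,0,0,-0.2,0.283,-0.72,0,0,0,0]
}}

```text
time_s: 9.22
position: [0.5086, 0.0199, 0.2246]
tool_rot: [[0.97, 0.244, -0.001], [0.244, -0.97, 0.002], [-0.001, -0.002, -1.0]]
ft_force: [-0.0, 0.5, -0.7]
grip_width: 0.051
gripper_force: 0.0
```

>>> {"name": "arm_command", "arguments": {
  "commands": [-0.2,0.283,-0.72,0,0,0,0,-0.2,0.283,-0.72,0,0,0,0,-0.2,0.283,-0.72,0,0,0,0,-0.2,0.283,-0.72,0,0,0,0,-0.2,0.283,-0.72,0,0,0,0,-0.2,0.283,-0.72,0,0,0,0,-0.2,0.283,-0.72,0,0,0,0,-0.2,0.283,-0.72,0,0,0,0,-0.2,0.283,-0.72,0,0,0,0,-0.2,0.283,-0.72,0,0,0,0,-0.2,0.283,-0.72,0,0,0,0]
}}

```text
time_s: 10.13
position: [0.5594, 0.4013, 0.2231]
tool_rot: [[0.97, 0.244, -0.002], [0.244, -0.97, -0.001], [-0.002, 0.0, -1.0]]
ft_force: [0.4, -0.6, -0.9]
grip_width: 0.0513
gripper_force: 0.0
```

```bash
python3 - <<'E'
from h import *
print(env.observe()["position"],env.observe()["grip_width"]);go((.561,.397,.1))
E
```

```text
[0.5594469  0.4013224  0.22307701] 0.05134720822954448
shift [0.0015 0.0091 0.2462] turn [0.0001 0.0011 0.    ] yaw 14.1 tilt 0.13
```

>>> {"name": "arm_command", "arguments": {
  "commands": [-0.2,0.0015,0.007,0.07,0,0,0,-0.2,0.0015,0.007,0.13,0,0,0,-0.2,0.0015,0.007,0.18,0,0,0,-0.2,0.0015,0.007,0.22,0,0,0,-0.2,0.0015,0.007,0.24,0,0,0,-0.2,0.0015,0.007,0.246,0,0,0,-0.2,0.0015,0.007,0.246,0,0,0,-0.2,0.0015,0.007,0.246,0,0,0]
}}

```text
time_s: 10.8
position: [0.5623, 0.3952, 0.1037]
tool_rot: [[0.971, 0.24, 0.002], [0.24, -0.971, 0.001], [0.002, -0.0, -1.0]]
ft_force: [-0.5, -0.2, -0.1]
grip_width: 0.051
gripper_force: 0.0
```

>>> {"name": "arm_command", "arguments": {
  "commands": [1,0,0,0,0,0,0,1,0,0,0,0,0,0,1,0,0,0,0,0,0,1,0,0,0,0,0,0],
  "newtons": 40
}}

```text
time_s: 11.13
position: [0.5623, 0.3956, 0.1042]
tool_rot: [[0.971, 0.241, 0.003], [0.241, -0.971, 0.001], [0.003, -0.0, -1.0]]
ft_force: [-0.6, -0.6, 6.1]
grip_width: 0.0379
gripper_force: 40.9
```

>>> {"name": "arm_command", "arguments": {
  "commands": [1,0,0,-0.02,0,0,0,1,0,0,-0.06,0,0,0,1,0,0,-0.12,0,0,0,1,0,0,-0.18,0,0,0,1,0,0,-0.22,0,0,0,1,0,0,-0.22,0,0,0,1,0,0,-0.22,0,0,0]
}}

```text
time_s: 11.72
position: [0.5617, 0.3955, 0.2137]
tool_rot: [[0.971, 0.241, 0.002], [0.241, -0.971, 0.001], [0.002, -0.0, -1.0]]
ft_force: [-1.1, 0.0, -1.5]
grip_width: 0.038
gripper_force: 41.5
```

```bash
python3 - <<'E'
from h import *
w=cam("wrist");np.save("w8.npy",w,allow_pickle=True);print(w["s"]["position"],w["s"]["grip_width"]);go((.539,.2045,.2))
h=cv2.cvtColor(w["image"],cv2.COLOR_RGB2HSV).astype(int);save(w,"w8",(130,50,460,380),1.8)
E
```

```text
[0.56170188 0.39550528 0.21368711] 0.03796036321250799
shift [-0.135   0.3596  0.0241] turn [0.0001 0.0004 0.    ] yaw 13.9 tilt 0.05
```

View pics/w8.png

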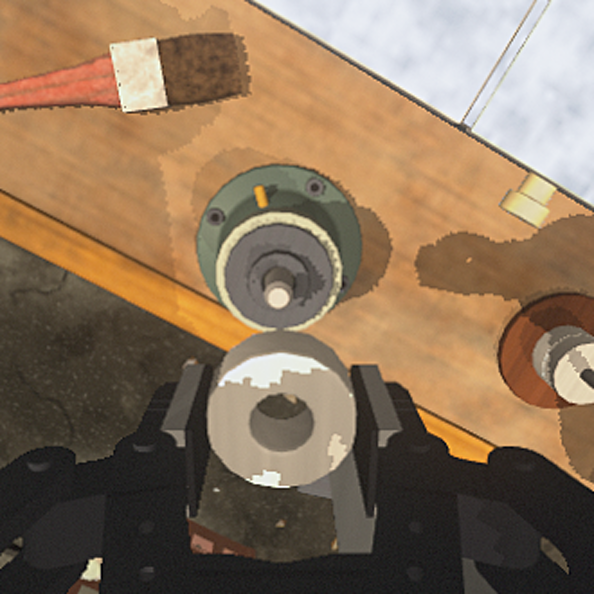

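The collar hangs level in the grip, centred at crop (281,420), i.e. raw (286,283). The bare spindle tip is at crop (278,295), with the flange and wheel below it.

```bash
python3 - <<'E'
from h import *
w=np.load("w8.npy",allow_pickle=True).item();R=np.array(w["s"]["tool_rot"]);p=np.array(w["s"]["position"])
q=onplane(w,(286.1,283.3),p[2]-.003);print("collar rel tool",(R.T@(q-p)).round(4))
print("spindle tip",onplane(w,(130+278/1.8,50+293/1.8),.106))
E
```

```text
collar rel tool [-0.0002 -0.0001  0.003 ]
spindle tip [0.56276476 0.39716765 0.106     ]
```

>>> {"name": "arm_command", "arguments": {
  "commands": [1,-0.067,0.18,0,0,0,0,1,-0.135,0.36,0,0,0,0,1,-0.135,0.36,0,0,0,0,1,-0.135,0.36,0,0,0,0,1,-0.135,0.36,0,0,0,0,1,-0.135,0.36,0,0,0,0,1,-0.135,0.36,0,0,0,0,1,-0.135,0.36,0,0,0,0,1,-0.135,0.36,0,0,0,0]
}}

```text
time_s: 12.52
position: [0.5392, 0.2054, 0.2116]
tool_rot: [[0.97, 0.242, -0.001], [0.242, -0.97, 0.0], [-0.001, -0.0, -1.0]]
ft_force: [-1.1, 0.2, -1.3]
grip_width: 0.0376
gripper_force: 41.5
```

```bash
python3 - <<'E'
from h import *
w=cam("wrist");print(w["s"]["position"]);h=cv2.cvtColor(w["image"],cv2.COLOR_RGB2HSV).astype(int)
np.save("w9.npy",w,allow_pickle=True)
print("predicted collar top, pin tip",proj(w,(.538,.2043,.038)),proj(w,(.538,.2043,.078)))
g=cv2.cvtColor(w["image"],cv2.COLOR_RGB2GRAY)
for r in range(160,225,3):print(r,*(f"{v:3d}" for v in g[r,254:316:3]))
m=(h[...,0]<14)&(h[...,1]>120)&(h[...,2]<180);c=blob(cv2.morphologyEx(m.astype(np.uint8),cv2.MORPH_OPEN,np.ones((3,3))),(285,160));print("peg foot",cv2.boundingRect(c),circ(w,c,.008))
E
```

```text
[0.5392254  0.20536884 0.21162044]
predicted collar top, pin tip [286.87183389 195.28132668] [287.0052918  206.60471447]
160 148 156 146  93 107 102 100  85  93  86  99 108 106 107 104 113 109 113 112  83 117
163 150 133  87 105  93  95  90  87  92  90  95  97 110 102 110 109 114 109 105  99  83
166 139 107 106 105  91  95  86  94  88  91  95  99  97 102 110 110 112 105 100 101 105
169 130 104 104  92  92  92  85  91  86  95  92  98  92  97 107 114 112 101  98 104 102
172 102 102  99  92  95  85  91  88  95 123 125 116 115 113  64  97 100 102 100 104 100
175 105 106  97  94  95  88  88 136 173 153 104 126  95 114 117  97  74  74  75  74 102
178 102 104  92  94  87  90 115 136 226 245 242 241 242 247 227 108  90  74  77  74  72
181 103 106  98  95  86  90 165 243 238 239 239 240 240 240 240 245 123  75  77  78  79
184 106 103 102  90  89 117 245 237 238 238 239 239 240 239 240 240 246  85  74  77  79
187 106 101 105  93  87 236 240 238 238 239 238 239 239 239 239 240 240 201  74  79  76
190 104 104  98  95  80 247 239 239 238 238 239 243 240 240 240 240 239 250  72  78  77
193 100 106
[... 359 characters left out ...]
2 103 119 243 240 240 242 110 169  91 242 239 239 245  90  81  86 108
208 186 139  96 101 106 107 212 241 239 240 243 233 244 240 239 242 169  95 106 106 106
211 181 192 118 103 105 107 103 151 247 241 240 240 240 241 250 130 103 107 101 107 100
214 175 175 183 118 104 107 108 111  96 157 216 236 214 156  95 106 107 106 105 132 153
217 169 168 167 170 155 101 112 112 104 107 103 105 105 105 105 103 108  98 116 151 163
220 168 170 171 166 160 164 145 103 103 104 108 107 104 104 103  98 154 166 160 161 163
223 168 172 168 168 168 154 147 157 159 145 147 150 150 163 181 178 174 172 169 164 165
peg foot (251, 152, 73, 71) (array([0.5384, 0.2043]), 'dia', np.float64(79.1), 'rms', np.float64(0.2))
```

The peg measures (0.538, 0.204) from both its collars and its foot, and the collar is centred in the grip. I go down onto the taper first.

>>> {"name": "arm_command", "arguments": {
  "commands": [1,-0.003,0.0015,0.06,0,0,0,1,-0.003,0.0015,0.12,0,0,0,1,-0.003,0.0015,0.17,0,0,0,1,-0.003,0.0015,0.21,0,0,0,1,-0.003,0.0015,0.225,0,0,0,1,-0.003,0.0015,0.225,0,0,0,1,-0.003,0.0015,0.225,0,0,0,1,-0.003,0.0015,0.225,0,0,0]
}}

```text
time_s: 13.23
position: [0.5389, 0.2038, 0.1012]
tool_rot: [[0.971, 0.241, 0.003], [0.241, -0.971, 0.0], [0.003, 0.0, -1.0]]
ft_force: [0.0, -0.0, -0.9]
grip_width: 0.0376
gripper_force: 41.5
```

```bash
python3 - <<'E'
from h import *
s=env.observe();print(s["position"]);go((.538,.2043,.075));go((.538,.2043,.0595))
w=cam("wrist");print("pin tip",proj(w,(.538,.2043,.078)));g=cv2.cvtColor(w["image"],cv2.COLOR_RGB2GRAY)
for r in range(240,330,4):print(r,*(f"{v:3d}" for v in g[r,235:340:4]))
E
```

```text
[0.53885018 0.20378514 0.10119693]
shift [-0.0015 -0.0014  0.0524] turn [ 0.0001 -0.0012 -0.    ] yaw 13.9 tilt 0.15
shift [-0.0016 -0.0014  0.0834] turn [ 0.0001 -0.0012 -0.    ] yaw 13.9 tilt 0.15
pin tip [284.90503229 264.3851694 ]
240 184  94  92  97  98 215 238 202 137 135 129 126 124 119 117 116 115 115 100 215 177  76  74  75  74 108 110
244 181 148  97  94  99  98 137 146 143 134 132 126 121 131 118 117 117 117 115 112  87  75  74  75  80 109 108
248 180 181  90  95 101 147 148 140 144 200 235 242 240 239 242 234 210 126 118 113 113 102  96  66 142 172 169
252 127 133 142  77 101 153 148 193 239 237 237 238 237 237 236 237 237 237 239 116 114 108 104  76 124 125 133
256  92  88  54  59  92 157 242 238 237 237 237 237 236 227 212 242 239 218 168 219 145 112 139  48  88  88  82
260  90  98  52  49 149 241 240 167 213 226 238 238 237 165 175 171 172 171 175 174 177 142 110  44  63  87  87
264  93  88  54  80 231 218 214 218 207 246 225 177 167 173 173 171 172 173 173 175 172 174 111  42  47  88  85
268  91  46  48 121 209 211 214 216 217 169 177 172 168 151 168 170 172 170 172 1
[... 1010 characters left out ...]
 212 213 161  61  45  47  47
308  53  42  43 175 177 196 205 212 212 210 215 218 211 216 214 212 208 210 214 217 211 160 161 134  41  44  47
312  47  42  45 165 168 172 188 208 210 207 212 241 205 214 213 211 209 209 213 215 161 164 166 182  42  53  40
316  50  42 124 168 159 166 164 167 244 238 238 238 237 212 212 210 206 207 167 170 171 169 170 177  38  49  38
320  51  41 152 167 175 172 170 163 155 162 171 207 247 211 200 146 152 161 166 164 162 166 170 175  25  50  36
324  47  36 156 152 154 165 173 170 166 160 156 163 173 173 166  86 156 161 159 162 167 169 174 176  85  52  39
328  47  31 180 162 155 155 152 154 169 171 163 155 154 158 166 169 166  86 157 170 163 170 170 170 118  49  38
```

>>> {"name": "arm_command", "arguments": {
  "commands": [1,-0.0015,-0.0014,0.02,0,0,0,1,-0.0015,-0.0014,0.04,0,0,0,1,-0.0015,-0.0014,0.052,0,0,0,1,-0.0015,-0.0014,0.065,0,0,0,1,-0.0015,-0.0014,0.075,0,0,0,1,-0.0015,-0.0014,0.079,0,0,0,1,-0.0015,-0.0014,0.079,0,0,0,1,-0.0015,-0.0014,0.079,0,0,0]
}}

```text
time_s: 13.95
position: [0.5374, 0.2039, 0.0604]
tool_rot: [[0.971, 0.24, 0.0], [0.24, -0.971, 0.0], [0.0, 0.0, -1.0]]
ft_force: [-0.6, 0.2, -0.6]
grip_width: 0.0377
gripper_force: 41.6
```

>>> {"name": "arm_command", "arguments": {
  "commands": [-0.2,0,0,0,0,0,0,-0.2,0,0,0,0,0,0,-0.2,0,0,0,0,0,0,-0.2,0,0,0,0,0,0,-0.2,0,0,-0.04,0,0,0,-0.2,0,0,-0.1,0,0,0,-0.2,0,0,-0.18,0,0,0,-0.2,0,0,-0.26,0,0,0,-0.2,0,0,-0.31,0,0,0,-0.2,0,0,-0.31,0,0,0,-0.2,0,0,-0.31,0,0,0]
}}

```text
time_s: 14.87
position: [0.5375, 0.2039, 0.2165]
tool_rot: [[0.971, 0.24, 0.003], [0.24, -0.971, 0.0], [0.003, 0.0, -1.0]]
ft_force: [-0.1, 0.4, -0.7]
grip_width: 0.0513
gripper_force: 0.0
```

```bash
python3 - <<'E'
from h import *
w=cam("wrist");print(w["s"]["position"]);h=cv2.cvtColor(w["image"],cv2.COLOR_RGB2HSV).astype(int);np.save("w10.npy",w,allow_pickle=True)
m=(h[...,1]<40)&(h[...,2]>170);c=blob(m,(275,200));print("collar top",cv2.boundingRect(c),circ(w,c,.056))
go((.5615,.397,.22))
E
```

```text
[0.53747501 0.20392944 0.21650861]
collar top (265, 173, 43, 46) (array([0.5386, 0.2048]), 'dia', np.float64(42.0), 'rms', np.float64(1.12))
shift [ 0.1406 -0.3633 -0.0102] turn [-0.      0.0002 -0.    ] yaw 13.9 tilt 0.02
```

>>> {"name": "arm_command", "arguments": {
  "commands": [0.1,0.07,-0.18,0,0,0,0,0.1,0.14,-0.363,0,0,0,0,0.1,0.14,-0.363,0,0,0,0,0.1,0.14,-0.363,0,0,0,0,0.1,0.14,-0.363,0,0,0,0,0.1,0.14,-0.363,0,0,0,0,0.1,0.14,-0.363,0,0,0,0,0.1,0.14,-0.363,0,0,0,0]
}}

```text
time_s: 15.58
position: [0.5613, 0.3962, 0.2137]
tool_rot: [[0.971, 0.24, -0.003], [0.24, -0.971, -0.002], [-0.003, 0.001, -1.0]]
ft_force: [-0.5, -0.7, 0.4]
grip_width: 0.0387
gripper_force: 0.0
```

```bash
python3 - <<'E'
from h import *
w=cam("wrist");print(w["s"]["position"],w["s"]["grip_width"]);np.save("w11.npy",w,allow_pickle=True);h=cv2.cvtColor(w["image"],cv2.COLOR_RGB2HSV).astype(int)
g=cv2.cvtColor(w["image"],cv2.COLOR_RGB2GRAY);P=(.5615,.397)
print("tip,hubtop,wheeltop",[proj(w,(*P,z)).round(1) for z in(.106,.0833,.0683)])
for r in range(168,240,3):print(r,*(f"{v:3d}" for v in g[r,240:336:3]))
m=(abs(h[...,0]-30)<12)&(h[...,2]>150)&(h[...,1]>15)&(h[...,1]<110);c=blob(m,(285,200));print(cv2.boundingRect(c),circ(w,c,.068))
go((.5615,.397,.11))
E
```

```text
[0.56128551 0.39621865 0.2136549 ] 0.038734055175167426
tip,hubtop,wheeltop [array([285.1, 213.4]), array([285.1, 205.3]), array([285.2, 200.7])]
168 146 114 111  48  94 100  96  91  96  93  83 111 188 217 220 220 219 223 184  80  70  69  71  72  74  93  95  94  93  85 110 112
171 144 137 106  60 100  86  89  92  90 118 224 194 212 185 208 194 209 218 200 215 219 158  72  71  69  76  93  89  92  93 109 112
174 128 136 137 127 137  89  93  87 200 216 189 183  90  69  90 104  94  68  92 189 221 218 196  66  71  69  88  92  92  90  95 113
177 114 131 133 135 125  89  85 226 202 197  75 111 118 115 115 115 114 117 116 113  65 120 217 215  80  70  82  91  91  91  90 110
180 120 135 133 132 104  87 216 192 163 100 115 117 117 114 115 116 115 114 113 116 112 100  95 221 209  65  75  91  90  93  81 107
183 120 139 127 131  92 179 215 180 110 114 112 119 116 111 118 110 119 116 116 117 115 115 105 134 169 151  70  93  92  91  87 108
186 120 137 132 129  79 224 199 100 113 116 105 103 100 102 104 105 106 101 117 115 112 115 119 104 142 227  72  91  91  90  85 106
189 119 136 132 132 142 216 14
[... 1685 characters left out ...]

228 172 166 158 167 169 170 170 167 158 205 211 122 110 115 114 116 113 115 115 111 191 202 158 155 161 161 160 158 156 156 164 166
231 173 171 166 162 164 165 170 168 170 164 177 201 216 193 174 140 175 197 216 211 177 163 165 165 162 156 156 152 159 161 169 173
234 156 166 168 168 168 163 159 158 166 166 170 169 161 174 164 119 176 161 155 152 154 159 159 165 169 165 167 163 165 166 170 167
237  67  96 166 163 170 166 165 159 155 157 160 162 166 168 171 170 127  95 157 159 159 158 159 160 158 165 173 170 172 174 168 165
(250, 167, 71, 68) (array([0.561, 0.397]), 'dia', np.float64(62.9), 'rms', np.float64(0.18))
shift [ 0.001  -0.0025  0.2086] turn [0.0003 0.001  0.    ] yaw 13.9 tilt 0.12
```

>>> {"name": "arm_command", "arguments": {
  "commands": [0.1,0.001,-0.0025,0.06,0,0,0,0.1,0.001,-0.0025,0.12,0,0,0,0.1,0.001,-0.0025,0.17,0,0,0,0.1,0.001,-0.0025,0.2,0,0,0,0.1,0.001,-0.0025,0.215,0,0,0,0.1,0.001,-0.0025,0.215,0,0,0,0.1,0.001,-0.0025,0.215,0,0,0,0.1,0.001,-0.0025,0.215,0,0,0]
}}

```text
time_s: 16.3
position: [0.5624, 0.3981, 0.1095]
tool_rot: [[0.971, 0.24, 0.002], [0.24, -0.971, 0.001], [0.003, -0.0, -1.0]]
ft_force: [0.2, 0.5, -0.1]
grip_width: 0.0383
gripper_force: 0.0
```

```bash
python3 - <<'E'
from h import *
s=env.observe();print(s["position"],s["ft_force"]);go((.561,.397,.096))
E
```

```text
[0.56242693 0.39809852 0.10948388] [ 0.16059542  0.52206918 -0.14842223]
shift [-0.0034  0.0015  0.027 ] turn [-0.0002 -0.0012  0.    ] yaw 13.9 tilt 0.15
```

>>> {"name": "arm_command", "arguments": {
  "commands": [0.1,-0.002,0.001,0.01,0,0,0,0.1,-0.002,0.001,0.02,0,0,0,0.1,-0.002,0.001,0.026,0,0,0,0.1,-0.002,0.001,0.026,0,0,0,0.1,-0.002,0.001,0.026,0,0,0]
}}

```text
time_s: 16.72
position: [0.5608, 0.3975, 0.0946]
tool_rot: [[0.971, 0.24, -0.0], [0.24, -0.971, -0.0], [-0.0, 0.0, -1.0]]
ft_force: [-0.0, 0.4, 0.1]
grip_width: 0.0384
gripper_force: 0.0
```

>>> {"name": "arm_command", "arguments": {
  "commands": [0.1,0,0,0.002,0,0,0,0.1,0,0,0.002,0,0,0,0.1,0,0,0.002,0,0,0]
}}

```text
time_s: 16.97
position: [0.5609, 0.3975, 0.0939]
tool_rot: [[0.971, 0.24, 0.0], [0.24, -0.971, 0.0], [0.0, -0.0, -1.0]]
ft_force: [-0.2, -0.2, 0.2]
grip_width: 0.0385
gripper_force: 0.0
```

>>> {"name": "arm_command", "arguments": {
  "commands": [0.1,0,0,0.003,0,0,0,0.1,0,0,0.003,0,0,0,0.1,0,0,0.003,0,0,0]
}}

```text
time_s: 17.22
position: [0.5609, 0.3974, 0.0923]
tool_rot: [[0.971, 0.24, -0.0], [0.24, -0.971, -0.0], [-0.0, 0.0, -1.0]]
ft_force: [-0.4, 0.6, 0.1]
grip_width: 0.0385
gripper_force: 0.0
```

>>> {"name": "arm_command", "arguments": {
  "commands": [0.1,0,0,0.003,0,0,0,0.1,0,0,0.003,0,0,0,0.1,0,0,0.003,0,0,0]
}}

```text
time_s: 17.47
position: [0.561, 0.3975, 0.092]
tool_rot: [[0.971, 0.241, 0.001], [0.241, -0.971, 0.0], [0.001, -0.0, -1.0]]
ft_force: [-1.4, -1.8, 6.4]
grip_width: 0.0385
gripper_force: 3.5
```

>>> {"name": "arm_command", "arguments": {
  "commands": [0.1,0,0,0.003,0,0,0,0.1,0,0,0.003,0,0,0,0.1,0,0,0.003,0,0,0]
}}

```text
time_s: 17.72
position: [0.561, 0.3975, 0.092]
tool_rot: [[0.971, 0.241, 0.002], [0.241, -0.971, 0.001], [0.002, -0.0, -1.0]]
ft_force: [-6.4, -2.8, 16.0]
grip_width: 0.0386
gripper_force: 7.7
```

Tips touch the flange disc at z = 0.092. I rise 2 to 3 mm off it and close on the hub.

>>> {"name": "arm_command", "arguments": {
  "commands": [0.1,0,0,-0.011,0,0,0,0.1,0,0,-0.011,0,0,0,0.1,0,0,-0.011,0,0,0,1,0,0,-0.011,0,0,0,1,0,0,-0.011,0,0,0,1,0,0,-0.011,0,0,0,1,0,0,-0.011,0,0,0],
  "newtons": 60
}}

```text
time_s: 18.3
position: [0.5609, 0.3975, 0.095]
tool_rot: [[0.971, 0.24, 0.0], [0.24, -0.971, -0.0], [0.0, 0.0, -1.0]]
ft_force: [-0.9, -0.7, 4.4]
grip_width: 0.0266
gripper_force: 58.7
```

>>> {"name": "arm_command", "arguments": {
  "commands": [1,0,0,-0.01,0,0,0,1,0,0,-0.03,0,0,0,1,0,0,-0.07,0,0,0,1,0,0,-0.13,0,0,0,1,0,0,-0.19,0,0,0,1,0,0,-0.23,0,0,0,1,0,0,-0.23,0,0,0,1,0,0,-0.23,0,0,0]
}}

```text
time_s: 18.97
position: [0.561, 0.3976, 0.2106]
tool_rot: [[0.971, 0.24, 0.002], [0.24, -0.971, 0.001], [0.002, -0.0, -1.0]]
ft_force: [-0.2, -0.4, -1.9]
grip_width: 0.0264
gripper_force: 59.2
```

```bash
python3 - <<'E'
from h import *
w=cam("wrist");print(w["s"]["position"],w["s"]["grip_width"]);np.save("w12.npy",w,allow_pickle=True);save(w,"w12",(130,50,460,380),1.8)
t=np.load("w1.npy",allow_pickle=True).item();h=cv2.cvtColor(t["image"],cv2.COLOR_RGB2HSV).astype(int)
for sat in(40,60):
  m=((h[...,2]<140)&(h[...,1]<sat)).astype(np.uint8);m[:,:365]=0;m[305:]=0;c=blob(cv2.morphologyEx(m,cv2.MORPH_CLOSE,np.ones((5,5))),(420,240));r=cv2.minAreaRect(c);print("plate",r,onplane(t,r[0],.014))
print("by eye",onplane(t,(595/1.4,345/1.4),.016))
go((.451,-.1275,.22))
E
```

```text
[0.56097567 0.39756649 0.2105788 ] 0.026406407162505342
plate ((416.5667419433594, 262.31536865234375), (80.42362976074219, 110.01614379882812), 33.90627670288086) [ 0.43396769 -0.12076402  0.014     ]
plate ((415.5317077636719, 261.6114501953125), (82.92708587646484, 111.11820220947266), 33.90627670288086) [ 0.43456244 -0.11914895  0.014     ]
by eye [ 0.45720135 -0.12194536  0.016     ]
shift [-0.4651  0.9662 -0.0214] turn [0.0001 0.0007 0.    ] yaw 13.9 tilt 0.09
```

View pics/w12.png

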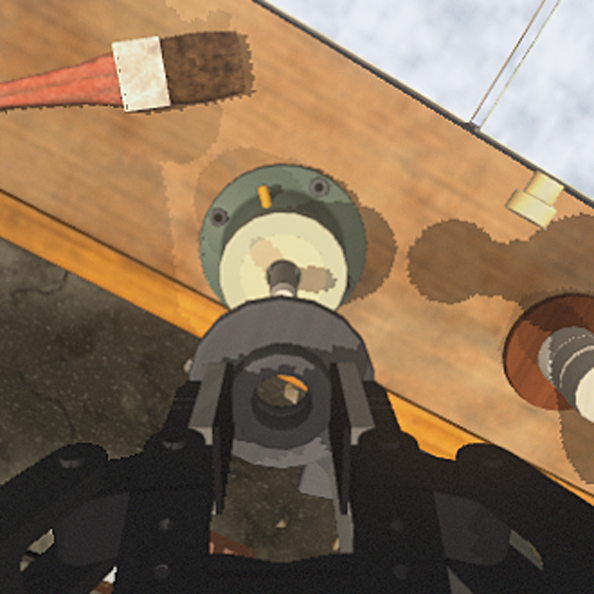

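The flange is held level by its hub (crop (280,400)), the wheel is still in place on the spindle at (283,260), and the peg shows the three collars stacked. Next I carry the flange to the plate.

>>> {"name": "arm_command", "arguments": {
  "commands": [1,-0.232,0.483,0,0,0,0,1,-0.232,0.483,0,0,0,0,1,-0.232,0.483,0,0,0,0,1,-0.232,0.483,0,0,0,0,1,-0.232,0.483,0,0,0,0,1,-0.232,0.483,0,0,0,0,1,-0.232,0.483,0,0,0,0]
}}

```text
time_s: 19.6
position: [0.5045, 0.1315, 0.2082]
tool_rot: [[0.971, 0.238, -0.004], [0.238, -0.971, -0.001], [-0.004, 0.0, -1.0]]
ft_force: [1.2, -0.6, -1.6]
grip_width: 0.0264
gripper_force: 59.4
```

>>> {"name": "arm_command", "arguments": {
  "commands": [1,-0.232,0.483,0,0,0,0,1,-0.232,0.483,0,0,0,0,1,-0.232,0.483,0,0,0,0,1,-0.232,0.483,0,0,0,0,1,-0.232,0.483,0,0,0,0,1,-0.232,0.483,0,0,0,0,1,-0.232,0.483,0,0,0,0,1,-0.232,0.483,0,0,0,0,1,-0.232,0.483,0,0,0,0]
}}

```text
time_s: 20.35
position: [0.4511, -0.1276, 0.2085]
tool_rot: [[0.971, 0.238, -0.003], [0.238, -0.971, 0.002], [-0.002, -0.002, -1.0]]
ft_force: [1.2, 1.4, -1.7]
grip_width: 0.0268
gripper_force: 59.5
```

```bash
python3 - <<'E'
from h import *
w=cam("wrist");print(w["s"]["position"],w["s"]["grip_width"]);np.save("w13.npy",w,allow_pickle=True);h=cv2.cvtColor(w["image"],cv2.COLOR_RGB2HSV).astype(int)
print("pred",proj(w,(.452,-.126,.016)))
m=((h[...,2]<150)&(h[...,1]<60)).astype(np.uint8);m[235:]=0;c=blob(cv2.morphologyEx(m,cv2.MORPH_CLOSE,np.ones((7,7))),(285,170));print(cv2.boundingRect(c))
q=cv2.approxPolyDP(c,6,True).reshape(-1,2);print(*[(tuple(map(int,k)),onplane(w,k,.016)[:2].round(3).tolist()) for k in q],sep="\n")
go((.452,-.126,.06))
E
```

```text
[ 0.45105324 -0.12755635  0.20848658] 0.026768199412131117
pred [285.2506555  188.14141808]
(222, 123, 128, 112)
((268, 123), [0.511, -0.094])
((222, 204), [0.419, -0.065])
((251, 221), [0.408, -0.099])
((245, 234), [0.392, -0.096])
((326, 234), [0.413, -0.181])
((319, 218), [0.429, -0.169])
((349, 174), [0.482, -0.186])
shift [ 0.0022 -0.0003  0.2974] turn [-0.001   0.0008 -0.    ] yaw 13.9 tilt 0.16
```

The plate centre from its corners is (0.451, -0.126) and the diagonal is about 140 mm, as it should be. Down.

>>> {"name": "arm_command", "arguments": {
  "commands": [1,0.001,-0.002,0.07,0,0,0,1,0.001,-0.002,0.14,0,0,0,1,0.001,-0.002,0.2,0,0,0,1,0.001,-0.002,0.25,0,0,0,1,0.001,-0.002,0.29,0,0,0,1,0.001,-0.002,0.315,0,0,0,1,0.001,-0.002,0.322,0,0,0,1,0.001,-0.002,0.322,0,0,0,1,0.001,-0.002,0.322,0,0,0]
}}

```text
time_s: 21.15
position: [0.4524, -0.1255, 0.0492]
tool_rot: [[0.97, 0.242, 0.0], [0.242, -0.97, -0.0], [0.0, 0.0, -1.0]]
ft_force: [-0.5, 0.5, -1.4]
grip_width: 0.0265
gripper_force: 59.5
```

>>> {"name": "arm_command", "arguments": {
  "commands": [1,0,0,0.005,0,0,0,1,0,0,0.01,0,0,0,1,0,0,0.011,0,0,0,1,0,0,0.011,0,0,0]
}}

```text
time_s: 21.48
position: [0.4521, -0.1261, 0.0435]
tool_rot: [[0.971, 0.24, 0.0], [0.24, -0.971, -0.0], [0.0, 0.0, -1.0]]
ft_force: [-0.1, 0.6, -1.8]
grip_width: 0.0261
gripper_force: 59.5
```

>>> {"name": "arm_command", "arguments": {
  "commands": [0.4,0,0,0,0,0,0,0.1,0,0,0,0,0,0,0.1,0,0,0,0,0,0,0.1,0,0,0,0,0,0,0.1,0,0,-0.04,0,0,0,0.1,0,0,-0.1,0,0,0,0.1,0,0,-0.18,0,0,0,-1,0,0,-0.26,0,0,0,-1,0,0,-0.34,0,0,0,-1,0,0,-0.34,0,0,0,-1,0,0,-0.34,0,0,0]
}}

```text
time_s: 22.4
position: [0.4526, -0.1263, 0.2153]
tool_rot: [[0.971, 0.241, 0.004], [0.241, -0.971, -0.002], [0.004, 0.003, -1.0]]
ft_force: [-0.9, -0.0, 0.9]
grip_width: 0.0839
gripper_force: 0.0
```

```bash
python3 - <<'E'
from h import *
w=cam("wrist");print(w["s"]["position"],w["s"]["grip_width"]);np.save("w14.npy",w,allow_pickle=True)
print("disc top pred",proj(w,(.4521,-.1261,.022)),proj(w,(.4521,-.1261,.031)))
g=cv2.cvtColor(w["image"],cv2.COLOR_RGB2GRAY)
for r in range(150,226,4):print(r,*(f"{v:3d}" for v in g[r,236:340:4]))
go((.561,.397,.2))
E
```

```text
[ 0.45257487 -0.12630236  0.21526357] 0.08386247561631271
disc top pred [285.12429415 190.58210424] [285.13493579 192.57116008]
150 171 179 182 159 144 132 126 126 127 128  88 125 127 132 124 130 119 133  63  89 126 164 168 174 173 171
154 170 161 155 167  87 127 129 128 123 132 106 129 128 125 126  81 127 122 130 104  66 125 179 173 169 167
158 166 164 142 116 134 128 125 130 126 105 122 132 108 130 118 129 128 127 126 126 107  61  98 150 179 171
162 175 164 160 116 119 117 128 123 126 131 129 126 122 119 107 127 126 125 129 117 124 127 118  55 109 182
166 175 156  69 130 126 133  98 134 127 113  94  94 118 106  83  86 129 127 125 130 129 127 125 134  81  87
170 150 151 126 129 129 128 124  84  76 125 128 126 127 127 122 129  80  92  73 124 122 129 127 147 134 129
174 159  74 132 126 123 128 123 113 127 124 131 117 107 129 125 126 127  88  84 129 127 125 127  99 127 122
178 143 134  99 131 127 124  85 128 123 128 111  92  63  56  74 129 124 127  80 135  80 130  87 123 127 130
182 103 129 122 134  77 110 108 125 126 116  93 129 125 124 126  66 129 126 110 118 127 126 116 129 126 128

[... 461 characters left out ...]
24 123 126 128 119 126 133 125 125 112 129 126  64 123 133  80 134 135 109 174
206 126 131 135 125 127 122 121  67 125 128 128 122 123 128 125 128 129  97 129 127 128 126 129  89 169 164
210 128  90 126 129 126 123 123  90 134 123 127 129 126 124 127 128 102 100 126 124 129 127  95 106 176 175
214 162 129 127 124 128 127 113 124 131  88 130 104 123 122 121 125 118 112 125 130 125 135 120 176 174 180
218 178 182 131 131 126  86 128 123 125 126 119 108 129 125 124 133 125 122 132  89 134  96 191 179 177 177
222 174 178 180 179 102 136 123 124 126 126 115 129  98 128 128  88 126 127 127 125  90 189 180 182 179 180
shift [ 0.4632 -0.9628  0.0267] turn [ 0.0003 -0.0003 -0.    ] yaw 13.9 tilt 0.05
```

The flange's rings show centred near (286,190) on the plate. On to the wheel.

>>> {"name": "arm_command", "arguments": {
  "commands": [-1,0.232,-0.482,0,0,0,0,-1,0.232,-0.482,0,0,0,0,-1,0.232,-0.482,0,0,0,0,-1,0.232,-0.482,0,0,0,0,-1,0.232,-0.482,0,0,0,0,-1,0.232,-0.482,0,0,0,0,-1,0.232,-0.482,0,0,0,0]
}}

```text
time_s: 23.03
position: [0.5062, 0.1399, 0.2114]
tool_rot: [[0.97, 0.243, -0.003], [0.243, -0.97, 0.001], [-0.003, -0.002, -1.0]]
ft_force: [-0.6, -0.3, -0.7]
grip_width: 0.0855
gripper_force: 0.0
```

>>> {"name": "arm_command", "arguments": {
  "commands": [-1,0.232,-0.482,0,0,0,0,-1,0.232,-0.482,0,0,0,0,-1,0.232,-0.482,0,0,0,0,-1,0.232,-0.482,0,0,0,0,-1,0.232,-0.482,0,0,0,0,-1,0.232,-0.482,0,0,0,0,-1,0.232,-0.482,0,0,0,0,-1,0.232,-0.482,0,0,0,0,-1,0.232,-0.482,0,0,0,0]
}}

```text
time_s: 23.78
position: [0.5608, 0.3981, 0.2105]
tool_rot: [[0.97, 0.242, -0.004], [0.242, -0.97, -0.002], [-0.004, 0.001, -1.0]]
ft_force: [0.2, -0.6, -0.3]
grip_width: 0.0855
gripper_force: 0.0
```

```bash
python3 - <<'E'
from h import *
w=cam("wrist");print(w["s"]["position"],w["s"]["grip_width"]);np.save("w15.npy",w,allow_pickle=True);h=cv2.cvtColor(w["image"],cv2.COLOR_RGB2HSV).astype(int)
m=(abs(h[...,0]-30)<12)&(h[...,2]>150)&(h[...,1]>15)&(h[...,1]<110);c=blob(m,(285,185));print(cv2.boundingRect(c),circ(w,c,.068))
go((.561,.397,.1))
E
```

```text
[0.56079249 0.39809899 0.21054514] 0.08545156622467864
(252, 167, 71, 69) (array([0.561 , 0.3971]), 'dia', np.float64(62.7), 'rms', np.float64(0.18))
shift [6.000e-04 1.000e-04 2.226e-01] turn [0.0005 0.0016 0.    ] yaw 13.9 tilt 0.2
```

>>> {"name": "arm_command", "arguments": {
  "commands": [-1,0.0005,0.001,0.07,0,0,0,-1,0.0005,0.001,0.14,0,0,0,-1,0.0005,0.001,0.19,0,0,0,-1,0.0005,0.001,0.23,0,0,0,-1,0.0005,0.001,0.255,0,0,0,-1,0.0005,0.001,0.265,0,0,0,-1,0.0005,0.001,0.265,0,0,0,-1,0.0005,0.001,0.265,0,0,0,-1,0.0005,0.001,0.265,0,0,0]
}}

```text
time_s: 24.58
position: [0.5623, 0.397, 0.0822]
tool_rot: [[0.971, 0.24, 0.002], [0.24, -0.971, 0.001], [0.002, -0.0, -1.0]]
ft_force: [-0.2, 0.7, 0.1]
grip_width: 0.0851
gripper_force: 0.0
```

```bash
python3 - <<'E'
from h import *
s=env.observe();print(s["position"],s["ft_force"]);go((.561,.397,.06))
E
```

```text
[0.56229051 0.39696597 0.08219485] [-0.17350949  0.65363116  0.13737799]
shift [-0.0026 -0.0007  0.0444] turn [-0.0002 -0.001   0.    ] yaw 13.9 tilt 0.12
```

>>> {"name": "arm_command", "arguments": {
  "commands": [-1,-0.002,-0.0005,0.015,0,0,0,-1,-0.002,-0.0005,0.03,0,0,0,-1,-0.002,-0.0005,0.042,0,0,0,-1,-0.002,-0.0005,0.042,0,0,0,-1,-0.002,-0.0005,0.042,0,0,0,-1,-0.002,-0.0005,0.042,0,0,0]
}}

```text
time_s: 25.08
position: [0.5608, 0.3972, 0.0599]
tool_rot: [[0.971, 0.24, 0.0], [0.24, -0.971, 0.0], [0.0, -0.0, -1.0]]
ft_force: [0.1, -0.3, -0.6]
grip_width: 0.0854
gripper_force: 0.0
```

```bash
python3 - <<'E'
from h import *
s=env.observe();print(s["position"],s["ft_force"],s["wrist_torque"]);go((.561,.397,.06))
E
```

```text
[0.56080416 0.39722644 0.05987985] [ 0.05526477 -0.34638867 -0.56755578] [-0.02461094 -0.01179321  0.00736129]
shift [ 0.0003  0.0005 -0.0002] turn [-0.     -0.0001  0.    ] yaw 13.9 tilt 0.01
```

The tool is exactly placed, so I close on the wheel.

>>> {"name": "arm_command", "arguments": {
  "commands": [1,0,0,0,0,0,0,1,0,0,0,0,0,0,1,0,0,0,0,0,0,1,0,0,0,0,0,0,1,0,0,0,0,0,0,1,0,0,0,0,0,0],
  "newtons": 50
}}

```text
time_s: 25.58
position: [0.561, 0.3973, 0.0607]
tool_rot: [[0.971, 0.24, 0.001], [0.24, -0.971, 0.0], [0.001, -0.0, -1.0]]
ft_force: [-1.8, -0.8, 5.3]
grip_width: 0.0626
gripper_force: 55.0
```

>>> {"name": "arm_command", "arguments": {
  "commands": [1,0,0,-0.005,0,0,0,1,0,0,-0.015,0,0,0,1,0,0,-0.03,0,0,0,1,0,0,-0.06,0,0,0,1,0,0,-0.1,0,0,0,1,0,0,-0.15,0,0,0,1,0,0,-0.19,0,0,0,1,0,0,-0.22,0,0,0,1,0,0,-0.23,0,0,0,1,0,0,-0.23,0,0,0]
}}

```text
time_s: 26.42
position: [0.561, 0.3974, 0.1764]
tool_rot: [[0.971, 0.24, 0.002], [0.24, -0.971, 0.001], [0.003, -0.001, -1.0]]
ft_force: [-0.6, -0.3, -1.7]
grip_width: 0.0627
gripper_force: 55.0
```

```bash
python3 - <<'E'
from h import *
w=cam("wrist");p=np.array(w["s"]["position"]);R=np.array(w["s"]["tool_rot"]);print(p,w["s"]["grip_width"]);np.save("w16.npy",w,allow_pickle=True);h=cv2.cvtColor(w["image"],cv2.COLOR_RGB2HSV).astype(int)
save(w,"w16",(110,130,460,400),2)
for zt in(.008,): print("pred wheel top centre",proj(w,p+R@[0,0,-zt]))
go((.4957,.060,.185))
E
```

```text
[0.56102212 0.39735758 0.17637972] 0.06273866198365305
pred wheel top centre [286.36632311 296.08151675]
shift [-0.2881  0.6233 -0.0205] turn [-0.     -0.0001  0.    ] yaw 13.9 tilt 0.01
```

View pics/w16.png

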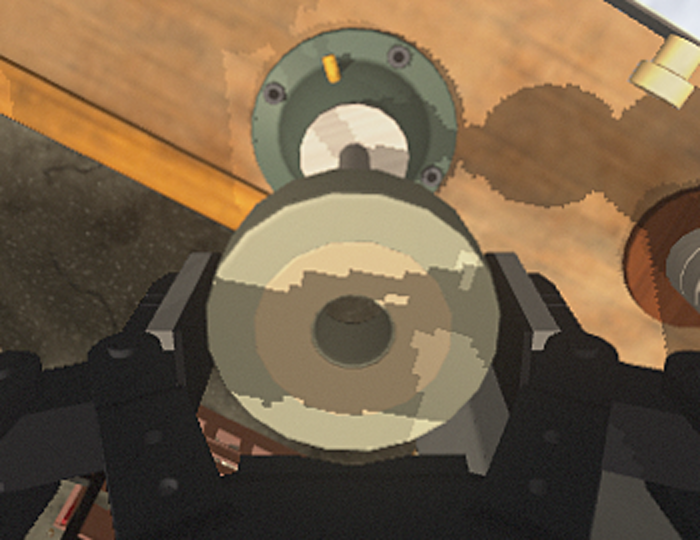

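The wheel is gripped level, with its bore at crop (353,330), i.e. raw (286,294), under the tool axis. I carry it to the stand.

>>> {"name": "arm_command", "arguments": {
  "commands": [1,-0.024,0.052,0,0,0,0,1,-0.057,0.125,0,0,0,0,1,-0.09,0.195,0,0,0,0,1,-0.122,0.265,0,0,0,0,1,-0.155,0.335,0,0,0,0,1,-0.187,0.405,0,0,0,0,1,-0.22,0.475,0,0,0,0,1,-0.25,0.54,0,0,0,0,1,-0.275,0.595,0,0,0,0,1,-0.288,0.623,0,0,0,0,1,-0.288,0.623,0,0,0,0,1,-0.288,0.623,0,0,0,0]
}}

```text
time_s: 27.47
position: [0.4954, 0.0598, 0.174]
tool_rot: [[0.971, 0.239, -0.002], [0.239, -0.971, 0.0], [-0.002, -0.001, -1.0]]
ft_force: [-0.2, -0.4, -1.0]
grip_width: 0.0627
gripper_force: 55.2
```

```bash
python3 - <<'E'
from h import *
w=cam("wrist");p=np.array(w["s"]["position"]);R=np.array(w["s"]["tool_rot"]);print(p,w["s"]["grip_width"]);np.save("w17.npy",w,allow_pickle=True);h=cv2.cvtColor(w["image"],cv2.COLOR_RGB2HSV).astype(int)
print("pred foot centre, seat, tip",[proj(w,(.4957,.06,z)).round(1) for z in(.008,.03,.068)])
m=(abs(h[...,0]-29)<5)&(h[...,2]>90)&(h[...,1]>50);m[225:]=0
for r in range(130,232,4):print(r,"".join("#" if v else "." for v in m[r,220:350:2]))
q=onplane(w,(286.5,293.5),0);w0=np.load("w16.npy",allow_pickle=True).item();p0=np.array(w0["s"]["position"]);q=onplane(w0,(286.5,293.5),p0[2]+.0076);print("wheel rel tool",(np.array(w0["s"]["tool_rot"]).T@(q-p0)).round(4))
go((.4957,.06,.09))
E
```

```text
[0.49541697 0.05980281 0.17399678] 0.06270003639747415
pred foot centre, seat, tip [array([286.1, 195.3]), array([286.1, 201.4]), array([286.1, 214.3])]
130 .................................................................
134 .................................................................
138 .................................................................
142 .................................................................
146 .................................................................
150 .............................########............................
154 .......................#####################.....................
158 ...................############################..................
162 .................#################################...............
166 ...............#################..#################..............
170 ..............##############.##.........#############............
174 .............#############................############...........
178 ............##############.############.......#########..........
182 ...........#############.########
[... 301 characters left out ...]
##.........
202 ...........####################..............#.....#####.........
206 ............###################............###....######.........
210 ............###################.....##########...######..........
214 .............###################...##########.########...........
218 ..............#########......................########............
222 ................#.....#..#...#....................#..............
226 .................................................................
230 .................................................................
wheel rel tool [ 0.001   0.0001 -0.0076]
shift [1.000e-04 1.200e-03 1.682e-01] turn [-0.0004  0.0006 -0.    ] yaw 13.9 tilt 0.09
```

The stand's foot measures centred at (286.5,194), against a prediction of (286,195), so the alignment is within about 1 mm. Down above the pin.

>>> {"name": "arm_command", "arguments": {
  "commands": [1,-0.001,0.001,0.03,0,0,0,1,-0.001,0.001,0.07,0,0,0,1,-0.001,0.001,0.11,0,0,0,1,-0.001,0.001,0.145,0,0,0,1,-0.001,0.001,0.165,0,0,0,1,-0.001,0.001,0.168,0,0,0,1,-0.001,0.001,0.168,0,0,0,1,-0.001,0.001,0.168,0,0,0]
}}

```text
time_s: 28.18
position: [0.4958, 0.0602, 0.0912]
tool_rot: [[0.97, 0.241, 0.001], [0.241, -0.97, 0.0], [0.001, 0.0, -1.0]]
ft_force: [0.7, 0.8, -1.5]
grip_width: 0.0628
gripper_force: 55.2
```

```bash
python3 - <<'E'
from h import *
s=env.observe();print(s["position"],s["ft_force"]);go((.4952,.0599,.055));go((.4952,.0599,.0415))
E
```

```text
[0.49579304 0.06022061 0.09122077] [ 0.70210108  0.84267182 -1.4582827 ]
shift [-0.0014  0.0003  0.0724] turn [ 0.0001 -0.0003 -0.    ] yaw 14.0 tilt 0.04
shift [-0.0014  0.0003  0.0994] turn [ 0.0001 -0.0003 -0.    ] yaw 14.0 tilt 0.04
```

>>> {"name": "arm_command", "arguments": {
  "commands": [1,-0.001,0,0.015,0,0,0,1,-0.001,0,0.03,0,0,0,1,-0.001,0,0.045,0,0,0,1,-0.001,0,0.06,0,0,0,1,-0.001,0,0.072,0,0,0,1,-0.001,0,0.072,0,0,0,1,-0.001,0,0.072,0,0,0]
}}

```text
time_s: 28.77
position: [0.4949, 0.0594, 0.0544]
tool_rot: [[0.971, 0.24, -0.001], [0.24, -0.971, 0.0], [-0.001, -0.0, -1.0]]
ft_force: [0.4, 0.3, -1.1]
grip_width: 0.0628
gripper_force: 55.2
```

>>> {"name": "arm_command", "arguments": {
  "commands": [1,0,0,0.01,0,0,0,1,0,0,0.02,0,0,0,1,0,0,0.025,0,0,0,1,0,0,0.025,0,0,0,1,0,0,0.025,0,0,0]
}}

```text
time_s: 29.18
position: [0.4949, 0.0595, 0.0422]
tool_rot: [[0.971, 0.24, -0.0], [0.24, -0.971, 0.0], [-0.0, -0.0, -1.0]]
ft_force: [0.1, 0.1, -2.1]
grip_width: 0.063
gripper_force: 55.2
```

>>> {"name": "arm_command", "arguments": {
  "commands": [1,0,0,0.002,0,0,0,1,0,0,0.002,0,0,0,1,0,0,0.003,0,0,0,1,0,0,0.003,0,0,0]
}}

```text
time_s: 29.52
position: [0.495, 0.0595, 0.0408]
tool_rot: [[0.971, 0.24, 0.0], [0.24, -0.971, -0.0], [0.0, 0.0, -1.0]]
ft_force: [-0.5, -0.7, -0.5]
grip_width: 0.0629
gripper_force: 55.2
```

Down on the seat (the weight has come off). I open and rise.

>>> {"name": "arm_command", "arguments": {
  "commands": [0.2,0,0,0,0,0,0,-0.8,0,0,0,0,0,0,-1,0,0,0,0,0,0,-1,0,0,0,0,0,0,-1,0,0,0,0,0,0,-1,0,0,-0.03,0,0,0,-1,0,0,-0.08,0,0,0,-1,0,0,-0.15,0,0,0,-1,0,0,-0.23,0,0,0,-1,0,0,-0.31,0,0,0,-1,0,0,-0.36,0,0,0,-1,0,0,-0.36,0,0,0]
}}

```text
time_s: 30.52
position: [0.4967, 0.0594, 0.2262]
tool_rot: [[0.971, 0.241, 0.01], [0.241, -0.971, -0.001], [0.01, 0.004, -1.0]]
ft_force: [0.6, -0.2, 0.1]
grip_width: 0.0855
gripper_force: 0.0
```

```bash
python3 - <<'E'
from h import *
w=cam("wrist");print(w["s"]["position"],w["s"]["grip_width"],w["s"]["ft_force"]);h=cv2.cvtColor(w["image"],cv2.COLOR_RGB2HSV).astype(int);g=cv2.cvtColor(w["image"],cv2.COLOR_RGB2GRAY)
print("pred wheel top, tip",proj(w,(.4957,.06,.048)),proj(w,(.4957,.06,.068)))
cs=cv2.HoughCircles(cv2.GaussianBlur(g,(3,3),0),cv2.HOUGH_GRADIENT,1,20,param1=120,param2=18,minRadius=25,maxRadius=45)
if cs is not None:
  for x,y,r in cs[0]:
    if abs(x-286)<25 and abs(y-195)<30:print("circle",x,y,r,onplane(w,(x,y),.048),"dia",2*np.linalg.norm(onplane(w,(x+r,y),.048)-onplane(w,(x,y),.048)))
# peg check: three collars
print("peg pred top/old",proj(w,(.538,.2043,.056)))
m=(h[...,1]<40)&(h[...,2]>170);c=blob(m,tuple(map(float,proj(w,(.538,.2043,.056)))));print(cv2.boundingRect(c),circ(w,c,.056))
E
```

```text
[0.49672095 0.05935276 0.22621828] 0.08548968152422236 [ 0.58583458 -0.20963964  0.12296634]
pred wheel top, tip [284.53402454 195.4607428 ] [284.52624269 200.4455692 ]
circle 284.5 195.5 30.5 [0.49565268 0.06002333 0.048     ] dia 0.06101591748628477
peg pred top/old [142.33143397 116.91169786]
(122, 96, 43, 45) (array([0.5376, 0.2034]), 'dia', np.float64(39.9), 'rms', np.float64(1.08))
```

The wheel measures (0.4957, 0.0600) at seat height, level with its stand, and the collar sits on its peg with the expected 40 mm diameter at that height. I hand in.

```bash
python3 -c "
from rig import env
print(env.close_job())"
```

```text
the job is handed in; nothing more can be done
None
```

I placed all four parts in order — nut in the dish, collar on the peg, flange on the plate, wheel flat on its stand — and handed the job in at about 31 s, with my camera checks all showing them in place but no verdict returned by the hand-in.

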